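Undo the last swing bolt on the strainer pot

TASK

Undo the last swing bolt that still holds the lid of the strainer pot: back its wing nut off just until the bolt comes freely out of its slotted lug at a light pull, then swing the eyebolt out and fold it right down to level or lower, like the other two. The thread is short, so do not unscrew the nut off the bolt; never force the bolt against the lug, and leave the lid lying in place and everything else on the bench where it is.

Things in the scene. Friction and masses are not known exactly. Their poses are not given: they have to be found in the camera images.
- pot: stainless strainer pot fixed to the bench, 148 mm in diameter (flange 180 mm, 133 mm up), three swing bolts on a circle of 118 mm radius. Origin: centre of its foot, on the bench; z up; its -x axis points from its middle to the bolt still fastened: that bolt swings out along it. The two bolts already undone stick out about level, 120 degrees either side; outlet with lever valve on the +x side
- lid: loose stainless lid on the pot, 1.6 kg, plate 180 mm in diameter, 9 mm thick; arched handle in the middle, top 44 mm over the origin. Origin: centre of the plate's underside, 141 mm over the bench; axes as the pot. Three lugs at its edge: two prongs 13 mm wide, slot of 15 mm between, open outward; prong tops, 9 mm over the origin, are the nut's seat. See lug_seat for their lips
- swing_pivot (a point): the pin on which the fastened eyebolt hinges, between two ears under the pot's flange, 85 mm over the bench and 65 mm below the nut's seat; same axes as the pot; the pin lies along y
- lug_seat (a point): fixed point where the upright bolt's axis crosses the seat of its lug, 150 mm over the bench; axes as the pot. Each prong ends in a lip 4.5 mm high, 9 to 13.5 mm outward of that axis, that holds the nut in: it must climb 5.3 mm over the seat to pass, and comes off its thread at 6.2 mm. At the start it stands 0 to 3.6 mm up, not known beforehand: feel by a light outward pull
- eyebolt (a joint): how far the fastened eyebolt (12 mm shank) leans outward from upright, rad: 0 upright in its slot, grows as it swings out along the pot's -x, 1.57 level, 1.9 at its stop. Its pivot is stiff (0.17 N m): it stays where left. The wing nut's thread is right-handed (counter-clockwise from above loosens), climbs 6 mm a turn, drags with 0.18 N m and keeps its place
- bottle_a: a bottle of drink, 62 mm in diameter, 200 mm tall, standing 0.2 m or so from the pot's axis; origin under its centre. To be left alone
- bottle_b: another bottle of the same kind, standing apart. To be left alone
- gasket: a spare black rubber ring 90 mm in diameter, 8 mm thick, lying near the pot. To be left alone
- brush: a cleaning brush lying on the bench. To be left alone
- jug: a steel mug 110 mm tall, to be left alone
- spanner: a spanner 180 mm long lying on the bench, to be left alone
- vinegar_can: a can 100 mm tall, to be left alone
- nut_axis (a point): the steel wing nut, given as the point of the bolt's axis 65 mm from its pivot pin, where the nut's underside is when fully tight; the point does not climb with the nut, but turns with it: x along the wings, z along the bolt to its free end. Hub 22 mm across and 20 mm high; above it a web and two round ears, all 8 mm thick in y, 66 mm tip to tip in x; web top at 36 mm, ear tops at 43 mm

How it is judged:
By the outcome, as a careful person would: the job done as asked, in the order asked, and still so for the second after the job is handed in, with the robot touching nothing.
It also fails if it takes over 72 s, if anything falls off the work surface, if the arm or the gripper's body presses on something with over 40 N, if the wrist force passes 120 N, or if a joint passes its speed limit or range.

ROBOT

A 6-joint arm with a two-finger parallel gripper is mounted at the origin on the work surface. World frame = base frame: x ahead of the robot, y to its left, z up, the work surface at z = 0. Lengths are in m, angles in rad, forces in N, time in s.
With the tool pointing down it reaches from about 0.35 to 0.775 m from the base axis. Payload 5.5 kg.
Tool frame: the origin (TCP) lies on the centre line of the jaws, within the pads' length; the fingertips stand 8 mm ahead of it and the grasp point (between the pads) lies 11 mm behind it; z points along the fingers, y is the direction in which the jaws open and shut (so a half turn about z gives the same grasp; the last joint's range is limited). The gripper opens to 85 mm and grips with 20 to 120 N. Pads are 22 mm wide; open, the fingers measure 114 mm over their backs; the gripper's body (76 mm by 85 mm) begins 54 mm behind the grasp point. The pads swing forward as they close: fully open they stand 13 mm farther back than shut.
Start: joints at [-1.408, 0.313, 0.046, 1.304, 0, 1.431], TCP at [0.171, -0.549, 0.239] pointing down, gripper open.
Joint ranges: [-2.76, 2.76], [-0.86, 1.69], [-1.03, 1.26], [-2.2, 2.34], [-1.47, 1.5], [-3.14, 3.14]. Speed limits (rad/s): [2.57, 2.57, 3.14, 3.14, 3.14, 3.14].

INTERFACE

Orientations are given as a unit quaternion [w, x, y, z].
In Python, from workcell import env gives the robot as it stands. The module is installed in compiled form; this text tells all that it offers.
- The arm moves only by the tool play_rows, never from a script. Its argument "steps" is a list of rows, each an object with "claw": the closure in counts, from 0 (fully open) to 255 (shut); "dp": the shift along the tool's x, y, z in m, a list of three; "angular": the turn, a rotation vector about the tool's x, y, z in degrees, a list of three. In form: [{"claw": claw, "dp": [dx, dy, dz], "angular": [wx, wy, wz]}, ...]. A call has exactly 8 rows; each row shifts and turns the commanded pose from where the row before left it, along the tool's axes as they then stand; what a row does not reach is not made up. A row lasts 1/12 s, in which the tool goes at most 41.7 mm and 7.16 degrees, less where a joint would pass 70% of its speed; a pose out of reach is approached as far as the arm can. A call is refused whole if a number of a shift passes 0.0417 or a number of a turn 7.16, either way. A call with a gripper value outside its range is refused whole. The fingers move at their own pace and stop on an object; "force" is the grip in N (left out, the last holds). Time passes only in rows, so rows that do not move let the fingers close, or fill a call up. It gives the time, the measured TCP pose, the force and the opening at its end, in the units of the state.
- env.get_state(): the state, without advancing time (a new reading comes with each control period).
- env.read_camera(name): name is "side" or "top"; returns (picture, depth): 480x640x3 uint8, red, green, blue; 480x640 float32, m along the optical axis (not along the pixel's ray), 0 where there is no reading.
- env.calibration(name): a dict with "fx", "fy", "cx", "cy" (pixels), "k1" (the pictures are not rectified: a ray, as slopes to the right and down, at radius r is drawn at 1 + k1 r^2 times it, then the intrinsics apply), "world_from_camera" (4x4, takes a point from camera to world coordinates). Camera axes: x right, y down, z forward; pixel columns grow to the right and rows downward; lengths in m; the calibration is good to about 2 mm. A picture is of the moment at which its call begins. calibration takes no time and is no camera call.
- env.hand_in(): hands the job in, once; it reports no verdict.
The state is a dict: "clock": time; "joint_pos": joint angles; "qvel": joint speeds; "tau": joint torques, N m; "tcp_pos": TCP position; "orientation": TCP orientation; "wrist_force": force on the tool from outside, world axes, zero at the start; "ft_torque": the same for the moment, N m; "finger_gap": finger opening in m.
Only numpy, scipy, OpenCV 4.12 (cv2) and the standard library are available. Lean on these libraries where they do the work, as an engineer would, in place of code of your own. Each camera call takes 0.05 s, during which the arm holds its last target. There are 200 camera calls.

## Working session

There is one attempt and no reset: what is moved stays moved. The work goes in short steps, Python scripts to look and compute and a tool call to move; the robot and the scene stay as the last step left them, time stands still between calls to the robot, and variables do not carry over. Pictures are saved under pics/ and viewed, about 8 in all and at most 12, crops included, and the job is handed in when it is done.

Besides the shell and the picture viewer there is one more tool, called after ">>>" by a JSON object that holds its "fn" and its "kwargs". play_rows: Moves the arm, as the interface text tells. Its arguments: {"type":"object","properties":{"steps":{"type":"array","items":{"type":"object","properties":{"claw":{"type":"number"},"dp":{"type":"array","items":{"type":"number"}},"angular":{"type":"array","items":{"type":"number"}}}}},"force":{"type":"number"}},"required":["steps"]}

```bash
mkdir -p pics
cat > h.py <<'E'
import numpy as np, cv2, json
from workcell import env
def snap(n,save=None):
    im,d=env.read_camera(n); 
    if save: cv2.imwrite('pics/'+save,im[:,:,::-1]); np.savez('pics/'+save[:-4]+'.npz',im=im,d=d)
    return im,d
def ray(n,u,v):
    c=env.calibration(n); x=(u-c['cx'])/c['fx']; y=(v-c['cy'])/c['fy']
    a,b=x,y
    for _ in range(10):
        s=1+c['k1']*(a*a+b*b); a,b=x/s,y/s
    T=np.array(c['world_from_camera']); return T[:3,3],T[:3,:3]@np.array([a,b,1.])
def at_z(n,u,v,z):
    o,r=ray(n,u,v); return o+r*(z-o[2])/r[2]
def at_d(n,u,v,d):
    o,r=ray(n,u,v); return o+r*d
E
python3 - <<'E'
from h import *
for n in('top','side'):
    snap(n,n+'1.png'); c=env.calibration(n); print(n,{k:np.round(v,3).tolist() for k,v in c.items()})
print(env.get_state())
E
```

```text
top {'fx': 482.48, 'fy': 482.48, 'cx': 311.73, 'cy': 240.863, 'k1': -0.044, 'world_from_camera': [[0.019, -0.995, 0.096, 0.391], [-1.0, -0.018, 0.013, -0.029], [-0.011, -0.096, -0.995, 1.166], [0.0, 0.0, 0.0, 1.0]]}
side {'fx': 448.222, 'fy': 448.222, 'cx': 326.231, 'cy': 243.076, 'k1': 0.033, 'world_from_camera': [[-0.917, -0.242, 0.315, 0.19], [-0.397, 0.521, -0.755, 0.753], [0.019, -0.818, -0.574, 0.7], [0.0, 0.0, 0.0, 1.0]]}
{'clock': 0.1, 'joint_pos': array([-1.40758326e+00,  3.13919179e-01,  4.51104878e-02,  1.30359983e+00,
       -1.43379154e-05,  1.43119634e+00]), 'qvel': array([-0.00333857, -0.00154765,  0.00481528,  0.00145464, -0.00066191,
       -0.00026649]), 'tau': array([ 3.23382905e-03, -4.81725132e+01,  2.99244583e+01,  1.26223237e-02,
       -1.28103679e-04, -1.80931771e-06]), 'tcp_pos': array([ 0.17138427, -0.54841001,  0.23850883]), 'orientation': array([-8.05955503e-04,  9.88559589e-01,  1.50828673e-01, -1.66854414e-05]), 'wrist_force': array([-0.1139418 , -0.19572835, -0.58148274]), 'ft_torque': array([-0.0607142 , -0.03231567, -0.02084803]), 'finger_gap': 0.08570617856102708}
```

View pics/top1.png

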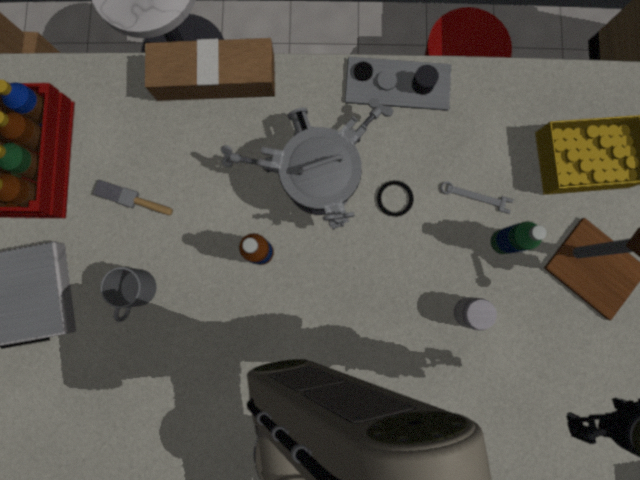

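View pics/side1.png

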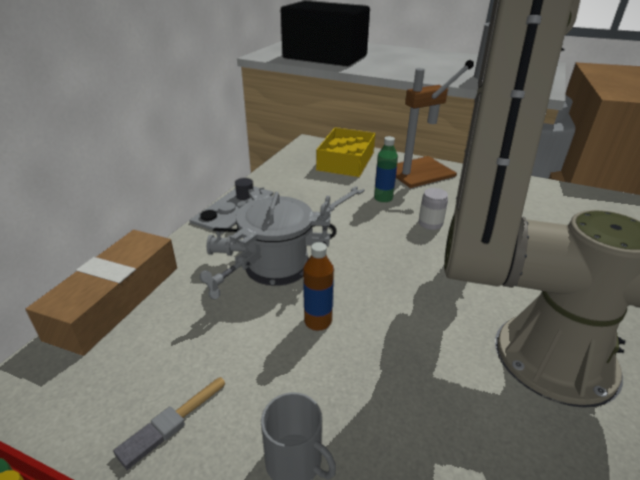

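The top view shows the pot at about (320,168), with the fastened bolt and nut at about (338,214). The undone bolts point to (230,155) and (385,110), and the outlet is at (300,120). bottle_a (brown) is at about (256,248) and the gasket at (395,198). I'll measure these by depth next.

```bash
cat >> h.py <<'E'
def cloud(n,d,u0,u1,v0,v1):
    c=env.calibration(n); uu,vv=np.meshgrid(np.arange(u0,u1),np.arange(v0,v1))
    K=np.array([[c['fx'],0,c['cx']],[0,c['fy'],c['cy']],[0,0,1]])
    p=cv2.undistortPoints(np.stack([uu.ravel(),vv.ravel()],1).astype(float)[:,None],K,np.array([c['k1'],0,0,0,0]))[:,0]
    dd=d[v0:v1,u0:u1].ravel(); T=np.array(c['world_from_camera'])
    P=np.c_[p*dd[:,None],dd]@T[:3,:3].T+T[:3,3]; P[dd==0]=np.nan
    return P.reshape(v1-v0,u1-u0,3)
E
python3 - <<'E'
from h import *
z=np.load('pics/top1.npz'); P=cloud('top',z['d'],200,420,80,280)
np.set_printoptions(precision=4,suppress=True)
Z=P[...,2]
print('bench z',np.nanmedian(cloud('top',z['d'],420,440,150,170)[...,2]))
m=(abs(Z-.150)<.006).astype(np.uint8)
n,l,st,ce=cv2.connectedComponentsWithStats(m)
k=1+np.argmax(st[1:,4]); print(st[k],ce[k])
cs,_=cv2.findContours((l==k).astype(np.uint8),cv2.RETR_EXTERNAL,cv2.CHAIN_APPROX_NONE)
c=max(cs,key=len)[:,0]; Q=np.array([P[v,u,:2] for u,v in c])
Q=Q[np.isfinite(Q).all(1)]
cen=np.nanmedian(P[l==k][:,:2],0)
for _ in range(10):
    A=np.c_[Q,np.ones(len(Q))]; s=np.linalg.lstsq(A,(Q**2).sum(1),rcond=None)[0]; cen=s[:2]/2; r=np.sqrt(s[2]+cen@cen)
    e=abs(np.linalg.norm(Q-cen,axis=1)-r); Q=Q[e<max(.003,np.percentile(e,90))] if e.max()>.003 else Q
print('lid centre',cen,'r',r,len(Q))
# nut
S=P[200-80:235-80,318-200:362-200]
print('nut z map'); print(np.round(S[::2,::2,2]*1000).astype(float))
for lo,hi in((.165,.18),(.18,.2)):
    q=S[(S[...,2]>lo)&(S[...,2]<hi)]
    if len(q): print(lo,len(q),q.mean(0),q.min(0),q.max(0))
cen2=np.array(cen)
im=z['im'][140:260,230:390]; 
im2=np.load('pics/side1.npz')['im'][160:310,190:370]
A=cv2.resize(im,(800,600),interpolation=cv2.INTER_CUBIC)
cv2.imwrite('pics/c1.png',A[:,:,::-1])
E
```

```text
bench z 0.000292299320598266
[  58   37  109   98 4545] [118.9014  86.2546]
lid centre [ 0.6483 -0.0297] r 0.08814159504384415 183
nut z map
[[151. 148. 153.  nan 146. 151. 147. 145. 151. 149. 149. 149. 150. 144.
    5.  -2.   0.  -1.   2.  -2.   2.   4.]
 [149. 151. 152. 149. 149. 147. 150. 151. 152. 147. 148. 148. 151.  16.
   -0.  -0.   2.  -4.   0.  -0.   1.   1.]
 [151. 149. 152. 148. 151. 153. 149. 148. 152. 152. 152. 150. 148.   9.
    0.   2.  -1.   1.   1.  -1.  -1.  -3.]
 [150. 150. 146. 153. 153. 154. 150. 153. 149. 149. 150. 147. 150.   1.
    3.   5.   0.   5.   4.   2.  -2.   2.]
 [139. 140. 139. 152. 154. 151. 148. 150. 152. 150. 151. 150. 151. 152.
    3.  -1.  -1.   1.   0.   1.  -0.  -1.]
 [ 18.  18.   7.   4. 152. 150. 150. 152. 151. 150. 150. 150. 149. 150.
   -2.  -4.  -1.   3.  nan   2.   1.  -0.]
 [ 10.   5.   6.   7. 152. 149. 151. 150. 149. 173. 172. 175. 153. 152.
  191. 194. 196. 188.  -1.  -1.   4.  -0.]
 [  6.   8.   3.   4. 148. 151. 192. 192. 186. 186. 191. 188. 187. 193.
  195. 192. 195. 192.   0.  -2.  -2.   2.]
 [ -1.   3.  -1. 186. 195. 193. 196. 18
[... 585 characters left out ...]
0.  90.  -1.  75.  -2.
    1.  -0.   3.  -1.   2.   2.   1.  -2.]
 [  1.  -0.   0.  -1.  -1.   1.   0.  85.  93.  -8.  -3.  -2.  -0.   0.
    2.   1.   1.  -2.   0.  -0.  -1.  -2.]
 [  0.  -2.  -1.   3.  -1.  -3.   2.   0.  -1.   2.   1.   2.   1.  -0.
    5.  -3.   3.  -1.  -5.  -2.   5.  -1.]
 [  4.  -1.   2.   1.   2.   1.  -0.   2.   2.   6.  -1.  -2.  -4.  -2.
    2.   1.  -1.  -4.   2.   0.  -1.  -1.]
 [ -0.  -2.  -3.   4.   2.   1.  -1.   1.   0.  -0.   0.   3.   0.  -0.
    2.   3.  -1.  -1.   3.   2.   0.   3.]]
0.165 55 [ 0.5363 -0.0715  0.1725] [ 0.5289 -0.0987  0.1664] [ 0.5487 -0.0511  0.1799]
0.18 139 [ 0.538  -0.0686  0.19  ] [ 0.5302 -0.0999  0.1809] [ 0.5458 -0.0386  0.1972]
```

View pics/c1.png

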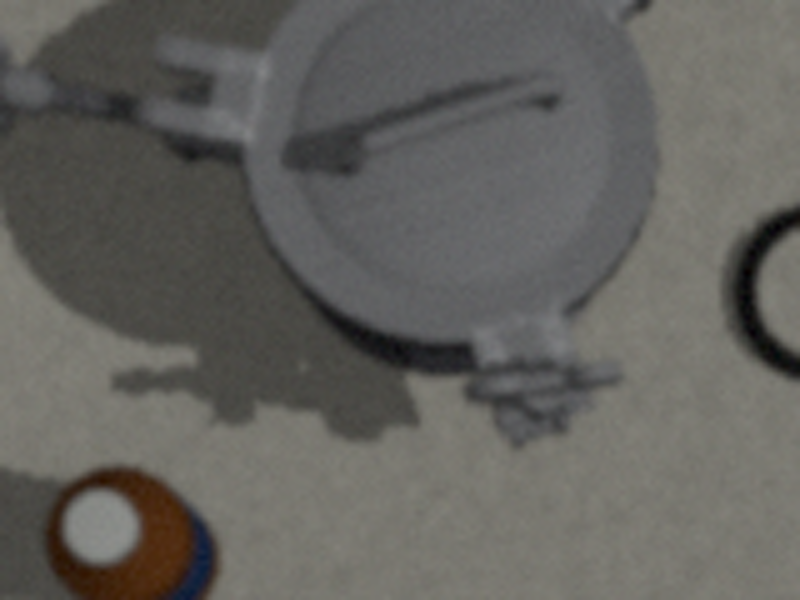

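The crop shows the nut on its lug at about (525,390), wings nearly horizontal in the image. The prongs lie at about (520,340) and the bolt eye below at (520,435). Next I'll measure the axes, the wing angle and the bottle.

Run:
```python
from h import *
np.set_printoptions(precision=4,suppress=True)
z=np.load('pics/top1.npz'); P=cloud('top',z['d'],200,420,80,280); X=P.reshape(-1,3); X=X[np.isfinite(X).all(1)]
c=np.array([.6483,-.0297])
r=np.linalg.norm(X[:,:2]-c,axis=1); a=np.degrees(np.arctan2(*(X[:,:2]-c).T[::-1]))
m=(abs(X[:,2]-.148)<.009)&(r>.096)&(r<.14)
for lo,hi in((60,110),(-60,0),(150,180),(-180,-130)):
    k=m&(a>lo)&(a<hi); print(lo,k.sum(),a[k].mean() if k.any() else 0, (a[k].min()+a[k].max())/2 if k.any() else 0, r[k].max() if k.any() else 0)
# undone bolts, z~.085
m=(abs(X[:,2]-.09)<.03)&(r>.14)&(r<.26)
for lo,hi in((60,110),(-60,0)):
    k=m&(a>lo)&(a<hi); print('bolt',lo,k.sum(),a[k].mean())
n=X[(X[:,2]>.181)&(X[:,2]<.2)&(np.hypot(X[:,0]-.538,X[:,1]+.069)<.045)]
mu=n[:,:2].mean(0); w,V=np.linalg.eigh(np.cov((n[:,:2]-mu).T)); d=V[:,1]; s=(n[:,:2]-mu)@d
print('nut mean',mu,'dir deg',np.degrees(np.arctan2(d[1],d[0]))%180,'span',s.min(),s.max(),'mid',mu+d*(s.min()+s.max())/2, 'ear z top',np.percentile(n[:,2],[50,80,90]), 'width',np.sqrt(w))
b=X[(X[:,2]>.185)&(X[:,1]>.05)&(X[:,0]<.56)]; print('bottle',b.mean(0))
print('lug z', np.median(X[(r<.085)&(r>.07),2]))
# side view nut
s=np.load('pics/side1.npz'); Q=cloud('side',s['d'],190,380,150,320).reshape(-1,3); Q=Q[np.isfinite(Q).all(1)]
k=(np.hypot(Q[:,0]-.538,Q[:,1]+.069)<.04)&(Q[:,2]>.155); q=Q[k]; print('side nut',k.sum(),q.mean(0),q.min(0),q.max(0))
for lo,hi in((.155,.167),(.167,.18),(.18,.2)):
    t=q[(q[:,2]>lo)&(q[:,2]<hi)]; print(lo,len(t),t.mean(0) if len(t) else '')
```

```text
60 252 80.17130411496248 79.49525683857453 0.13304110855223372
-60 243 -40.70687717622662 -40.37666597564721 0.13276847314474757
150 0 0 0 0
-180 160 -160.12303055489707 -160.06331361195578 0.1310961698214382
bolt 60 367 80.25216509805728
bolt -60 391 -40.5012696337952
nut mean [ 0.538  -0.0686] dir deg 98.80922153866577 span -0.03185876273131501 0.03069053373434892 mid [ 0.5381 -0.0692] ear z top [0.1901 0.1936 0.1947] width [0.0025 0.0184]
bottle [0.4739 0.1083 0.1993]
lug z 0.1496873292196177
side nut 160 [ 0.5338 -0.0628  0.1781] [ 0.5264 -0.1008  0.155 ] [ 0.5441 -0.0348  0.1948]
0.155 32 [ 0.5316 -0.0625  0.1599]
0.167 48 [ 0.5326 -0.0637  0.1742]
0.18 80 [ 0.5354 -0.0624  0.1878]
```

>>> {"fn": "play_rows", "kwargs": {"force": 40, "steps": [{"claw":130,"dp":[0.0308,-0.0218,-0.0015],"angular":[0,0,0]},{"claw":130,"dp":[0.0308,-0.0218,-0.0015],"angular":[0,0,0]},{"claw":130,"dp":[0.0308,-0.0218,-0.0015],"angular":[0,0,0]},{"claw":130,"dp":[0.0308,-0.0218,-0.0015],"angular":[0,0,0]},{"claw":130,"dp":[0.0308,-0.0218,-0.0015],"angular":[0,0,0]},{"claw":130,"dp":[0.0308,-0.0218,-0.0015],"angular":[0,0,0]},{"claw":130,"dp":[0.0308,-0.0218,-0.0015],"angular":[0,0,0]},{"claw":130,"dp":[0.0308,-0.0218,-0.0015],"angular":[0,0,0]}]}}

```text
clock: 0.77
tcp_pos: [0.3552, -0.3071, 0.2511]
orientation: [-0.0, 0.989, 0.151, -0.0]
wrist_force: [0.8, -0.9, -1.0]
finger_gap: 0.0416
```

>>> {"fn": "play_rows", "kwargs": {"steps": [{"claw":130,"dp":[0.0308,-0.0218,0],"angular":[0,0,0]},{"claw":130,"dp":[0.0308,-0.0218,0],"angular":[0,0,0]},{"claw":130,"dp":[0.0308,-0.0218,0],"angular":[0,0,0]},{"claw":130,"dp":[0.0308,-0.0218,0],"angular":[0,0,0]},{"claw":130,"dp":[0.0308,-0.0218,0],"angular":[0,0,0]},{"claw":130,"dp":[0.0308,-0.0218,0],"angular":[0,0,0]},{"claw":130,"dp":[0.0308,-0.0218,0],"angular":[0,0,0]},{"claw":130,"dp":[0.0308,-0.0218,0],"angular":[0,0,0]}]}}

```text
clock: 1.43
tcp_pos: [0.5384, -0.0671, 0.2509]
orientation: [-0.0, 0.989, 0.151, -0.0]
wrist_force: [1.0, -0.9, -0.5]
finger_gap: 0.0419
```

>>> {"fn": "play_rows", "kwargs": {"steps": [{"claw":130,"dp":[0,0,0],"angular":[0,0,-6.8]},{"claw":130,"dp":[0,0,0],"angular":[0,0,-6.8]},{"claw":130,"dp":[0,0,0],"angular":[0,0,-6.8]},{"claw":130,"dp":[0,0,0],"angular":[0,0,-6.8]},{"claw":130,"dp":[0,0,0],"angular":[0,0,-6.8]},{"claw":130,"dp":[0,0,0],"angular":[0,0,-6.8]},{"claw":130,"dp":[0,0,0],"angular":[0,0,0]},{"claw":130,"dp":[0,0,0],"angular":[0,0,0]}]}}

```text
clock: 2.1
tcp_pos: [0.5376, -0.0689, 0.2509]
orientation: [-0.0, 0.875, 0.485, -0.0]
wrist_force: [1.0, 0.4, -0.0]
finger_gap: 0.0415
```

>>> {"fn": "play_rows", "kwargs": {"steps": [{"claw":130,"dp":[0,0,0],"angular":[0,0,-6.8]},{"claw":130,"dp":[0,0,0],"angular":[0,0,-6.8]},{"claw":130,"dp":[0,0,0],"angular":[0,0,-6.8]},{"claw":130,"dp":[0,0,0],"angular":[0,0,-6.8]},{"claw":130,"dp":[0,0,0.005],"angular":[0,0,-6.8]},{"claw":130,"dp":[0,0,0.01],"angular":[0,0,-6.8]},{"claw":130,"dp":[0,0,0.01],"angular":[0,0,0]},{"claw":130,"dp":[0,0,0.01],"angular":[0,0,0]}]}}

```text
clock: 2.77
tcp_pos: [0.5377, -0.069, 0.2155]
orientation: [-0.0, 0.652, 0.758, -0.0]
wrist_force: [0.1, 0.2, -0.5]
finger_gap: 0.0419
```

Run:
```python
from h import *
im,d=snap('side','s2.png'); print(env.get_state()['joint_pos'],env.get_state()['tcp_pos'])
cv2.imwrite('pics/s2c.png',cv2.resize(im[110:290,170:410],(800,600),interpolation=cv2.INTER_CUBIC)[:,:,::-1])
```

```text
[-2.75723320e-01  2.59331649e-01 -9.13780543e-02  1.22376987e+00
 -8.28529343e-05  1.14376124e+00] [ 0.536607   -0.06870687  0.21319107]
```

View pics/s2c.png

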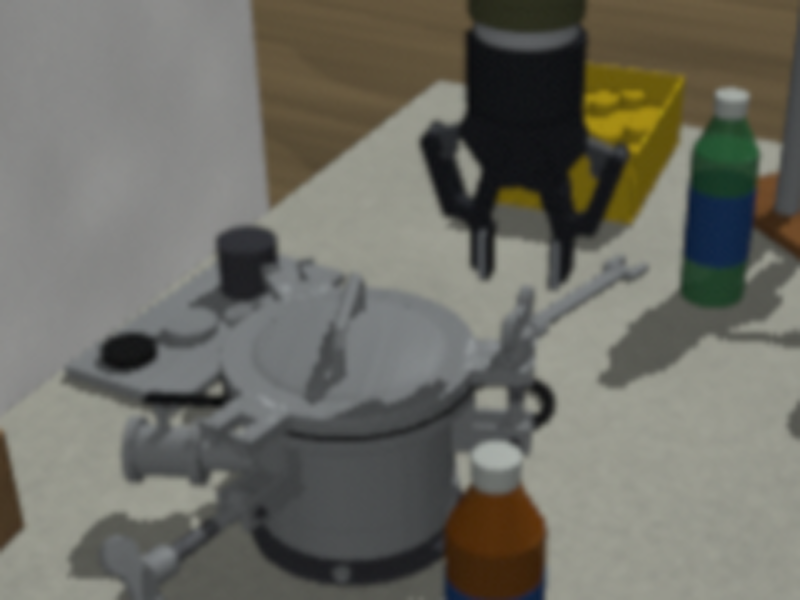

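The picture shows the jaws at about (520,260), straddling the line above the nut at (520,330), with the bottle clear. I'll check state noise before descending.

Run:
```python
from h import *
for i in range(4):
    s=env.get_state(); print(s['clock'],s['tcp_pos'].round(4),s['wrist_force'].round(2),s['orientation'].round(3)); env.read_camera('top')
```

```text
2.8167 [ 0.5366 -0.0687  0.2132] [-0.28 -0.7  -1.55] [-0.002  0.652  0.759 -0.001]
2.8667 [ 0.5366 -0.0687  0.2141] [ 0.39 -0.38  0.19] [-0.002  0.651  0.759 -0.001]
2.9167 [ 0.537  -0.0688  0.2151] [-0.33  0.68 -0.13] [-0.001  0.651  0.759 -0.001]
2.9667 [ 0.5375 -0.069   0.2159] [ 0.36 -0.35  1.01] [-0.     0.651  0.759 -0.   ]
```

>>> {"fn": "play_rows", "kwargs": {"steps": [{"claw":130,"dp":[0,0,0.004],"angular":[0,0,0]},{"claw":130,"dp":[0,0,0.004],"angular":[0,0,0]},{"claw":130,"dp":[0,0,0.004],"angular":[0,0,0]},{"claw":130,"dp":[0,0,0.004],"angular":[0,0,0]},{"claw":130,"dp":[0,0,0.004],"angular":[0,0,0]},{"claw":130,"dp":[0,0,0.0035],"angular":[0,0,0]},{"claw":130,"dp":[0,0,0],"angular":[0,0,0]},{"claw":130,"dp":[0,0,0],"angular":[0,0,0]}]}}

```text
clock: 3.68
tcp_pos: [0.5376, -0.069, 0.1925]
orientation: [-0.0, 0.65, 0.76, -0.0]
wrist_force: [0.1, -0.5, 0.3]
finger_gap: 0.0418
```

>>> {"fn": "play_rows", "kwargs": {"force": 40, "steps": [{"claw":130,"dp":[0,0,0.004],"angular":[0,0,0]},{"claw":130,"dp":[0,0,0.004],"angular":[0,0,0]},{"claw":130,"dp":[0,0,0.0015],"angular":[0,0,0]},{"claw":130,"dp":[0,0,0],"angular":[0,0,0]},{"claw":180,"dp":[0,0,0],"angular":[0,0,0]},{"claw":200,"dp":[0,0,0],"angular":[0,0,0]},{"claw":210,"dp":[0,0,0],"angular":[0,0,0]},{"claw":210,"dp":[0,0,0],"angular":[0,0,0]}]}}

```text
clock: 4.35
tcp_pos: [0.5379, -0.069, 0.1835]
orientation: [0.0, 0.65, 0.76, 0.0]
wrist_force: [0.4, -0.3, 0.9]
finger_gap: 0.0152
```

>>> {"fn": "play_rows", "kwargs": {"force": 40, "steps": [{"claw":220,"dp":[0,0,0],"angular":[0,0,0]},{"claw":225,"dp":[0,0,0],"angular":[0,0,0]},{"claw":230,"dp":[0,0,0],"angular":[0,0,0]},{"claw":235,"dp":[0,0,0],"angular":[0,0,0]},{"claw":245,"dp":[0,0,0],"angular":[0,0,0]},{"claw":255,"dp":[0,0,0],"angular":[0,0,0]},{"claw":255,"dp":[0,0,0],"angular":[0,0,0]},{"claw":255,"dp":[0,0,0],"angular":[0,0,0]}]}}

```text
clock: 5.02
tcp_pos: [0.5383, -0.0691, 0.1836]
orientation: [0.001, 0.65, 0.76, 0.0]
wrist_force: [3.9, 0.2, 1.2]
finger_gap: 0.006
```

Run:
```python
from h import *
s=env.get_state(); print({k:np.round(v,4) for k,v in s.items()})
im,d=snap('side','s3.png')
cv2.imwrite('pics/s3c.png',cv2.resize(im[140:260,250:410],(800,600),interpolation=cv2.INTER_CUBIC)[:,:,::-1])
```

```text
{'clock': np.float64(5.0167), 'joint_pos': array([-0.2756,  0.2729, -0.1472,  1.1495,  0.    ,  1.139 ]), 'qvel': array([ 0.0006,  0.    , -0.0002,  0.0015, -0.0009,  0.0012]), 'tau': array([ -0.1179, -44.0955,  26.9829,   1.2455,  -0.2514,  -0.0481]), 'tcp_pos': array([ 0.5383, -0.0691,  0.1836]), 'orientation': array([5.000e-04, 6.498e-01, 7.601e-01, 3.000e-04]), 'wrist_force': array([3.9298, 0.152 , 1.1552]), 'ft_torque': array([ 0.0519, -0.6526, -0.0231]), 'finger_gap': np.float64(0.006)}
```

View pics/s3c.png

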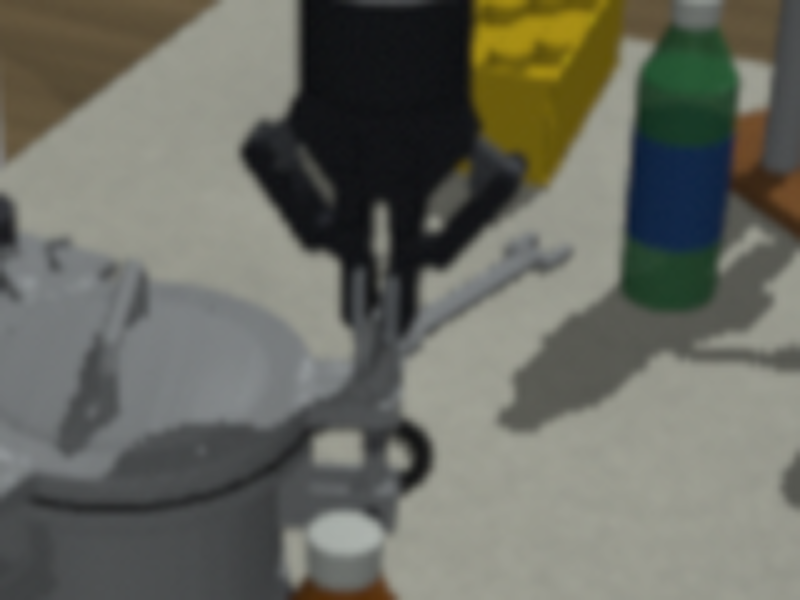

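The picture shows the pads closed on the web at about (380,320), clear of the hub. Next is 95° of loosening, which stays below the passing height for any start height.

>>> {"fn": "play_rows", "kwargs": {"force": 60, "steps": [{"claw":255,"dp":[0,0.0005,0],"angular":[0,0,0]},{"claw":255,"dp":[0,0,-0.00012],"angular":[0,0,-6.8]},{"claw":255,"dp":[0,0,-0.00011],"angular":[0,0,-6.8]},{"claw":255,"dp":[0,0,-0.00011],"angular":[0,0,-6.8]},{"claw":255,"dp":[0,0,-0.00012],"angular":[0,0,-6.8]},{"claw":255,"dp":[0,0,-0.00011],"angular":[0,0,-6.8]},{"claw":255,"dp":[0,0,-0.00011],"angular":[0,0,-6.8]},{"claw":255,"dp":[0,0,0],"angular":[0,0,0]}]}}

```text
clock: 5.73
tcp_pos: [0.5386, -0.0691, 0.1843]
orientation: [0.0, 0.343, 0.939, -0.0]
wrist_force: [2.8, -0.5, 1.7]
finger_gap: 0.0061
```

```bash
cat >> h.py <<'E'
U=np.array([-.940,-.340,0])  # outward
def st():
    s=env.get_state(); q=s['orientation']; from scipy.spatial.transform import Rotation as R
    M=R.from_quat([q[1],q[2],q[3],q[0]]).as_matrix(); f=s['wrist_force']
    print('t',round(float(s['clock']),2),'tcp',s['tcp_pos'].round(4),'yaw',np.degrees(np.arctan2(M[1,0],M[0,0])).round(1),'zax',M[:,2].round(3),'Fout',round(f@U,2),'Ftan',round(f@np.array([.34,-.94,0]),2),'Fz',round(f[2],2),'tq',s['ft_torque'].round(3),'q6',s['joint_pos'][5].round(3),'gap',round(float(s['finger_gap']),4))
    print('outward dir in tool axes',(M.T@U).round(3))
E
python3 -c "
from h import *
st()"
```

```text
t 5.73 tcp [ 0.5386 -0.0691  0.1843] yaw 139.9 zax [ 0.001 -0.    -1.   ] Fout -2.45 Ftan 1.4 Fz 1.72 tq [-0.005 -0.693  0.119] q6 0.424 gap 0.0061
outward dir in tool axes [ 0.5   -0.865 -0.001]
```

>>> {"fn": "play_rows", "kwargs": {"steps": [{"claw":255,"dp":[0,0,-0.00012],"angular":[0,0,-6.8]},{"claw":255,"dp":[0,0,-0.00011],"angular":[0,0,-6.8]},{"claw":255,"dp":[0,0,-0.00011],"angular":[0,0,-6.8]},{"claw":255,"dp":[0,0,-0.00012],"angular":[0,0,-6.8]},{"claw":255,"dp":[0,0,-0.00011],"angular":[0,0,-6.8]},{"claw":255,"dp":[0,0,-0.00011],"angular":[0,0,-6.8]},{"claw":255,"dp":[0,0,-0.00011],"angular":[0,0,-6.8]},{"claw":255,"dp":[0,0,0],"angular":[0,0,0]}]}}

```text
clock: 6.4
tcp_pos: [0.5388, -0.0688, 0.1851]
orientation: [0.001, -0.064, 0.998, 0.0]
wrist_force: [1.8, 0.7, 2.0]
finger_gap: 0.0059
```

```bash
python3 -c "
from h import *
st()"
```

```text
t 6.4 tcp [ 0.5388 -0.0688  0.1851] yaw -172.7 zax [ 0.001  0.    -1.   ] Fout -1.94 Ftan -0.0 Fz 2.0 tq [ 0.244 -0.882  0.02 ] q6 -0.403 gap 0.0059
outward dir in tool axes [ 0.976 -0.217 -0.001]
```

>>> {"fn": "play_rows", "kwargs": {"steps": [{"claw":255,"dp":[0.0005,-0.0001,0],"angular":[0,0,0]},{"claw":255,"dp":[0.0005,-0.0001,0],"angular":[0,0,0]},{"claw":255,"dp":[0.0005,-0.0001,0],"angular":[0,0,0]},{"claw":255,"dp":[0,0,0],"angular":[0,0,0]},{"claw":255,"dp":[0,0,0],"angular":[0,0,0]},{"claw":255,"dp":[0,0,0],"angular":[0,0,0]},{"claw":255,"dp":[0,0,0],"angular":[0,0,0]},{"claw":255,"dp":[0,0,0],"angular":[0,0,0]}]}}

```text
clock: 7.07
tcp_pos: [0.5376, -0.0692, 0.1851]
orientation: [0.001, -0.063, 0.998, 0.0]
wrist_force: [4.8, 1.8, 2.0]
finger_gap: 0.0057
```

```bash
python3 -c "
from h import *
st()"
```

```text
t 7.07 tcp [ 0.5376 -0.0692  0.1851] yaw -172.8 zax [ 0.002  0.    -1.   ] Fout -5.14 Ftan -0.06 Fz 2.0 tq [ 0.429 -1.338  0.054] q6 -0.403 gap 0.0057
outward dir in tool axes [ 0.975 -0.219 -0.002]
```

>>> {"fn": "play_rows", "kwargs": {"steps": [{"claw":255,"dp":[0.0005,-0.0001,0],"angular":[0,0,0]},{"claw":255,"dp":[0.0005,-0.0001,0],"angular":[0,0,0]},{"claw":255,"dp":[0,0,0],"angular":[0,0,0]},{"claw":255,"dp":[0,0,0],"angular":[0,0,0]},{"claw":255,"dp":[0,0,0],"angular":[0,0,0]},{"claw":255,"dp":[0,0,0],"angular":[0,0,0]},{"claw":255,"dp":[0,0,0],"angular":[0,0,0]},{"claw":255,"dp":[0,0,0],"angular":[0,0,0]}]}}

```text
clock: 7.73
tcp_pos: [0.537, -0.0695, 0.1851]
orientation: [0.001, -0.063, 0.998, 0.0]
wrist_force: [5.5, 2.2, 1.7]
finger_gap: 0.0061
```

```bash
python3 -c "
from h import *
st()"
```

```text
t 7.73 tcp [ 0.537  -0.0695  0.1851] yaw -172.8 zax [ 0.003  0.001 -1.   ] Fout -5.95 Ftan -0.2 Fz 1.67 tq [ 0.549 -1.653  0.082] q6 -0.404 gap 0.0061
outward dir in tool axes [ 0.975 -0.219 -0.003]
```

>>> {"fn": "play_rows", "kwargs": {"steps": [{"claw":255,"dp":[0,0,0],"angular":[-0.12,-0.55,0]},{"claw":255,"dp":[0,0,0],"angular":[-0.12,-0.55,0]},{"claw":255,"dp":[0,0,0],"angular":[0,0,0]},{"claw":255,"dp":[0,0,0],"angular":[0,0,0]},{"claw":255,"dp":[0,0,0],"angular":[0,0,0]},{"claw":255,"dp":[0,0,0],"angular":[0,0,0]},{"claw":255,"dp":[0,0,0],"angular":[0,0,0]},{"claw":255,"dp":[0,0,0],"angular":[0,0,0]}]}}

```text
clock: 8.4
tcp_pos: [0.5363, -0.0697, 0.185]
orientation: [0.01, -0.063, 0.998, 0.003]
wrist_force: [5.0, 2.9, 2.9]
finger_gap: 0.0062
```

```bash
python3 -c "
from h import *
st()"
```

```text
t 8.4 tcp [ 0.5363 -0.0697  0.185 ] yaw -172.7 zax [ 0.02   0.007 -1.   ] Fout -5.7 Ftan -0.97 Fz 2.94 tq [ 0.338 -1.238  0.078] q6 -0.411 gap 0.0062
outward dir in tool axes [ 0.975 -0.218 -0.021]
```

>>> {"fn": "play_rows", "kwargs": {"steps": [{"claw":255,"dp":[0.0005,-0.0001,0],"angular":[-0.06,-0.28,0]},{"claw":255,"dp":[0.0005,-0.0001,0],"angular":[-0.06,-0.28,0]},{"claw":255,"dp":[0,0,0],"angular":[0,0,0]},{"claw":255,"dp":[0,0,0],"angular":[0,0,0]},{"claw":255,"dp":[0,0,0],"angular":[0,0,0]},{"claw":255,"dp":[0,0,0],"angular":[0,0,0]},{"claw":255,"dp":[0,0,0],"angular":[0,0,0]},{"claw":255,"dp":[0,0,0],"angular":[0,0,0]}]}}

```text
clock: 9.07
tcp_pos: [0.5356, -0.0699, 0.185]
orientation: [0.015, -0.063, 0.998, 0.004]
wrist_force: [5.8, 3.0, 2.0]
finger_gap: 0.0059
```

```bash
python3 -c "
from h import *
st()"
```

```text
t 9.07 tcp [ 0.5356 -0.0699  0.185 ] yaw -172.7 zax [ 0.029  0.01  -1.   ] Fout -6.52 Ftan -0.86 Fz 1.99 tq [ 0.443 -1.412  0.036] q6 -0.415 gap 0.0059
outward dir in tool axes [ 0.975 -0.218 -0.031]
```

>>> {"fn": "play_rows", "kwargs": {"steps": [{"claw":255,"dp":[0.0005,-0.0001,0],"angular":[-0.06,-0.28,0]},{"claw":255,"dp":[0.0005,-0.0001,0],"angular":[-0.06,-0.28,0]},{"claw":255,"dp":[0,0,0],"angular":[0,0,0]},{"claw":255,"dp":[0,0,0],"angular":[0,0,0]},{"claw":255,"dp":[0,0,0],"angular":[0,0,0]},{"claw":255,"dp":[0,0,0],"angular":[0,0,0]},{"claw":255,"dp":[0,0,0],"angular":[0,0,0]},{"claw":255,"dp":[0,0,0],"angular":[0,0,0]}]}}

```text
clock: 9.73
tcp_pos: [0.535, -0.0702, 0.185]
orientation: [0.02, -0.063, 0.998, 0.006]
wrist_force: [7.0, 2.5, 2.2]
finger_gap: 0.0058
```

Run:
```python
from h import *
st()
im,d=snap('side','s4.png')
cv2.imwrite('pics/s4c.png',cv2.resize(im[180:260,290:396],(800,600),interpolation=cv2.INTER_CUBIC)[:,:,::-1])
```

```text
t 9.73 tcp [ 0.535  -0.0702  0.185 ] yaw -172.7 zax [ 0.04   0.014 -0.999] Fout -7.43 Ftan 0.04 Fz 2.19 tq [ 0.486 -1.593  0.034] q6 -0.419 gap 0.0058
outward dir in tool axes [ 0.975 -0.218 -0.042]
```

View pics/s4c.png

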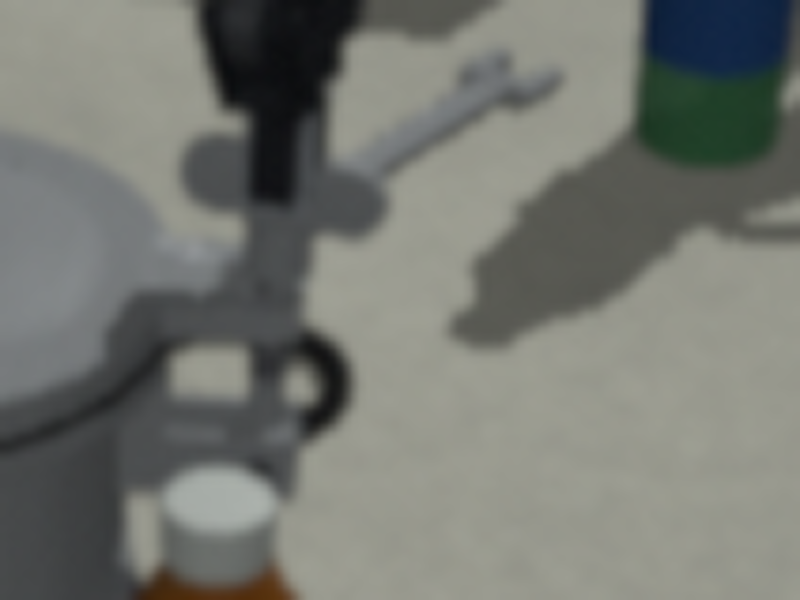

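The crop shows the nut at about (270,230), still seemingly in the lug with the wings nearly radial. Force rises springily as I pull, so it looks blocked. I'll back off part way to check for hysteresis.

>>> {"fn": "play_rows", "kwargs": {"steps": [{"claw":255,"dp":[-0.0005,0.0001,0],"angular":[0.06,0.28,0]},{"claw":255,"dp":[-0.0005,0.0001,0],"angular":[0.06,0.28,0]},{"claw":255,"dp":[-0.0005,0.0001,0],"angular":[0.06,0.28,0]},{"claw":255,"dp":[-0.0005,0.0001,0],"angular":[0.06,0.28,0]},{"claw":255,"dp":[0,0,0],"angular":[0,0,0]},{"claw":255,"dp":[0,0,0],"angular":[0,0,0]},{"claw":255,"dp":[0,0,0],"angular":[0,0,0]},{"claw":255,"dp":[0,0,0],"angular":[0,0,0]}]}}

```text
clock: 10.45
tcp_pos: [0.536, -0.0698, 0.1849]
orientation: [0.01, -0.064, 0.998, 0.003]
wrist_force: [3.0, 1.3, 4.7]
finger_gap: 0.0059
```

```bash
python3 -c "
from h import *
st()"
```

```text
t 10.45 tcp [ 0.536  -0.0698  0.1849] yaw -172.7 zax [ 0.019  0.006 -1.   ] Fout -3.25 Ftan -0.26 Fz 4.65 tq [ 0.303 -1.061  0.008] q6 -0.412 gap 0.0059
outward dir in tool axes [ 0.976 -0.217 -0.02 ]
```

>>> {"fn": "play_rows", "kwargs": {"steps": [{"claw":255,"dp":[-0.0005,0.0001,0],"angular":[0.06,0.28,0]},{"claw":255,"dp":[-0.0005,0.0001,0],"angular":[0.06,0.28,0]},{"claw":255,"dp":[-0.0005,0.0001,0],"angular":[0.06,0.28,0]},{"claw":255,"dp":[-0.0005,0.0001,0],"angular":[0.06,0.28,0]},{"claw":255,"dp":[0,0,0],"angular":[0,0,0]},{"claw":255,"dp":[0,0,0],"angular":[0,0,0]},{"claw":255,"dp":[0,0,0],"angular":[0,0,0]},{"claw":255,"dp":[0,0,0],"angular":[0,0,0]}]}}

```text
clock: 11.12
tcp_pos: [0.5378, -0.0692, 0.1849]
orientation: [-0.0, -0.064, 0.998, -0.0]
wrist_force: [3.0, 0.9, 5.7]
finger_gap: 0.0059
```

```bash
python3 -c "
from h import *
st()"
```

```text
t 11.12 tcp [ 0.5378 -0.0692  0.1849] yaw -172.7 zax [-0.001 -0.    -1.   ] Fout -3.13 Ftan 0.17 Fz 5.75 tq [ 0.225 -0.908 -0.027] q6 -0.404 gap 0.0059
outward dir in tool axes [ 0.976 -0.217  0.001]
```

Run:
```python
from h import *
a=np.load('pics/s4.npz')['im']; b,_=snap('side','s5.png')
A=cv2.cvtColor(a,6).astype(np.float32); B=cv2.cvtColor(b,6).astype(np.float32)
def sh(u0,u1,v0,v1):
    W=np.eye(2,3,dtype=np.float32)
    try: cc,W=cv2.findTransformECC(A[v0:v1,u0:u1],B[v0:v1,u0:u1],W,cv2.MOTION_TRANSLATION,(3,100,1e-5),None,3)
    except Exception as e: return 'fail'
    return W[:,2].round(2),round(cc,3)
for n,r in dict(finger=(318,332,185,203),ears=(312,344,198,212),rear=(330,344,198,214),hub=(318,334,206,222),shank=(318,332,226,236),lid=(290,312,200,230),pot=(300,320,240,255)).items(): print(n,sh(*r))
for p in ([.5388,-.0688,.185],[.535,-.0702,.185],[.5378,-.0692,.185]):
    c=env.calibration('side');T=np.linalg.inv(np.array(c['world_from_camera']));q=T[:3,:3]@np.array(p)+T[:3,3];print(q[0]/q[2]*c['fx']+c['cx'],q[1]/q[2]*c['fy']+c['cy'])
```

```text
finger (array([-1.77,  0.13], dtype=float32), 0.99)
ears (array([-1.27,  0.04], dtype=float32), 0.97)
rear (array([-1.13, -0.01], dtype=float32), 0.99)
hub (array([-0.59,  0.11], dtype=float32), 0.987)
shank (array([-0.31, -0.17], dtype=float32), 0.936)
lid (array([-1.16,  0.43], dtype=float32), 0.915)
pot (array([-0.01,  0.01], dtype=float32), 1.0)
324.71123038951674 203.2890003168669
326.47641788315235 203.36734934473333
325.18120975090255 203.30335677787735
```

Run:
```python
from h import *
f=lambda i:cv2.cvtColor(i,6).astype(np.float32)
L=lambda n:f(np.load('pics/'+n+'.npz')['im'])
def sh(A,B,u0,u1,v0,v1):
    W=np.eye(2,3,dtype=np.float32)
    try: cc,W=cv2.findTransformECC(A[v0:v1,u0:u1],B[v0:v1,u0:u1],W,cv2.MOTION_TRANSLATION,(3,100,1e-5),None,3)
    except Exception: return 'fail'
    return W[:,2].round(2),round(cc,3)
s1,s3,s4,s5=L('side1'),L('s3'),L('s4'),L('s5')
for n,r in dict(leftlug=(228,262,222,244),handle=(258,282,188,232),rimleft=(234,262,205,240),valve=(205,240,232,252)).items():
    print(n,'1-4',sh(s1,s4,*r),'4-5',sh(s4,s5,*r),'1-5',sh(s1,s5,*r),'1-3',sh(s1,s3,*r))
```

```text
leftlug 1-4 (array([-0.01,  0.02], dtype=float32), 0.996) 4-5 (array([-0.01, -0.03], dtype=float32), 0.997) 1-5 (array([-0.05,  0.02], dtype=float32), 0.996) 1-3 (array([ 0.01, -0.  ], dtype=float32), 1.0)
handle 1-4 (array([-0.01,  0.01], dtype=float32), 0.999) 4-5 (array([-0.02,  0.01], dtype=float32), 0.998) 1-5 (array([-0.01,  0.04], dtype=float32), 0.998) 1-3 (array([-0.07, -0.48], dtype=float32), 0.916)
rimleft 1-4 (array([-0.08,  0.04], dtype=float32), 0.989) 4-5 (array([-0.01, -0.03], dtype=float32), 0.995) 1-5 (array([-0.08,  0.02], dtype=float32), 0.992) 1-3 (array([0., 0.], dtype=float32), 1.0)
valve 1-4 (array([ 0., -0.], dtype=float32), 1.0) 4-5 (array([0.  , 0.01], dtype=float32), 1.0) 1-5 (array([0., 0.], dtype=float32), 1.0) 1-3 (array([0., 0.], dtype=float32), 1.0)
```

>>> {"fn": "play_rows", "kwargs": {"steps": [{"claw":255,"dp":[-0.0005,0.0001,-0.0003],"angular":[0,0,0]},{"claw":255,"dp":[0,0,-0.0001],"angular":[0,0,-6]},{"claw":255,"dp":[0,0,-0.0001],"angular":[0,0,-6]},{"claw":255,"dp":[0,0,-0.0001],"angular":[0,0,-6]},{"claw":255,"dp":[0,0,0],"angular":[0,0,0]},{"claw":255,"dp":[0,0,0],"angular":[0,0,0]},{"claw":255,"dp":[0,0,0],"angular":[0,0,0]},{"claw":255,"dp":[0,0,0],"angular":[0,0,0]}]}}

```text
clock: 11.83
tcp_pos: [0.538, -0.0689, 0.1853]
orientation: [-0.001, -0.218, 0.976, 0.0]
wrist_force: [2.0, 1.1, 4.6]
finger_gap: 0.006
```

```bash
cat >> h.py <<'E'
def ax():
    s=env.get_state(); q=s['orientation']; from scipy.spatial.transform import Rotation as R
    M=R.from_quat([q[1],q[2],q[3],q[0]]).as_matrix(); print('lean axis in tool',(M.T@np.array([.34,-.94,0])).round(3))
E
python3 -c "
from h import *
st();ax()"
```

```text
t 11.83 tcp [ 0.538  -0.0689  0.1853] yaw -154.8 zax [-0.001 -0.    -1.   ] Fout -2.3 Ftan -0.35 Fz 4.62 tq [ 0.198 -0.677  0.09 ] q6 -0.715 gap 0.006
outward dir in tool axes [0.995 0.093 0.001]
lean axis in tool [ 0.093 -0.995 -0.   ]
```

>>> {"fn": "play_rows", "kwargs": {"steps": [{"claw":255,"dp":[0.0005,0,0],"angular":[0.03,-0.28,0]},{"claw":255,"dp":[0.0005,0,0],"angular":[0.03,-0.28,0]},{"claw":255,"dp":[0.0005,0,0],"angular":[0.03,-0.28,0]},{"claw":255,"dp":[0.0005,0,0],"angular":[0.03,-0.28,0]},{"claw":255,"dp":[0.0005,0,0],"angular":[0.03,-0.28,0]},{"claw":255,"dp":[0.0005,0,0],"angular":[0.03,-0.28,0]},{"claw":255,"dp":[0,0,0],"angular":[0,0,0]},{"claw":255,"dp":[0,0,0],"angular":[0,0,0]}]}}

```text
clock: 12.5
tcp_pos: [0.5358, -0.0699, 0.1853]
orientation: [0.015, -0.219, 0.976, 0.002]
wrist_force: [5.5, 3.5, 2.7]
finger_gap: 0.0059
```

```bash
python3 -c "
from h import *
st();ax()"
```

```text
t 12.5 tcp [ 0.5358 -0.0699  0.1853] yaw -154.7 zax [ 0.028  0.011 -1.   ] Fout -6.35 Ftan -1.42 Fz 2.67 tq [ 0.732 -1.217  0.059] q6 -0.73 gap 0.0059
outward dir in tool axes [ 0.995  0.095 -0.03 ]
lean axis in tool [ 0.095 -0.995 -0.   ]
```

>>> {"fn": "play_rows", "kwargs": {"steps": [{"claw":255,"dp":[0.0005,0,0],"angular":[0.03,-0.28,0]},{"claw":255,"dp":[0.0005,0,0],"angular":[0.03,-0.28,0]},{"claw":255,"dp":[0,0,0],"angular":[0,0,0]},{"claw":255,"dp":[0,0,0],"angular":[0,0,0]},{"claw":255,"dp":[0,0,0],"angular":[0,0,0]},{"claw":255,"dp":[0,0,0],"angular":[0,0,0]},{"claw":255,"dp":[0,0,0],"angular":[0,0,0]},{"claw":255,"dp":[0,0,0],"angular":[0,0,0]}]}}

```text
clock: 13.17
tcp_pos: [0.5351, -0.0701, 0.1853]
orientation: [0.02, -0.219, 0.975, 0.003]
wrist_force: [5.2, 3.6, 2.2]
finger_gap: 0.0061
```

```bash
python3 -c "
from h import *
st();ax()"
```

```text
t 13.17 tcp [ 0.5351 -0.0701  0.1853] yaw -154.6 zax [ 0.038  0.014 -0.999] Fout -6.14 Ftan -1.58 Fz 2.21 tq [ 0.87  -1.354  0.119] q6 -0.734 gap 0.0061
outward dir in tool axes [ 0.994  0.095 -0.041]
lean axis in tool [ 0.095 -0.995 -0.   ]
```

>>> {"fn": "play_rows", "kwargs": {"steps": [{"claw":255,"dp":[0.0005,0,0],"angular":[0.03,-0.28,0]},{"claw":255,"dp":[0.0005,0,0],"angular":[0.03,-0.28,0]},{"claw":255,"dp":[0,0,0],"angular":[0,0,0]},{"claw":255,"dp":[0,0,0],"angular":[0,0,0]},{"claw":255,"dp":[0,0,0],"angular":[0,0,0]},{"claw":255,"dp":[0,0,0],"angular":[0,0,0]},{"claw":255,"dp":[0,0,0],"angular":[0,0,0]},{"claw":255,"dp":[0,0,0],"angular":[0,0,0]}]}}

```text
clock: 13.83
tcp_pos: [0.5346, -0.0703, 0.1853]
orientation: [0.025, -0.219, 0.975, 0.003]
wrist_force: [6.6, 4.0, 2.5]
finger_gap: 0.0063
```

```bash
python3 -c "
from h import *
st();ax()"
```

```text
t 13.83 tcp [ 0.5346 -0.0703  0.1853] yaw -154.6 zax [ 0.048  0.018 -0.999] Fout -7.53 Ftan -1.48 Fz 2.47 tq [ 0.966 -1.468  0.08 ] q6 -0.739 gap 0.0063
outward dir in tool axes [ 0.994  0.095 -0.051]
lean axis in tool [ 0.095 -0.995 -0.   ]
```

>>> {"fn": "play_rows", "kwargs": {"steps": [{"claw":255,"dp":[0.0005,0,0],"angular":[0.03,-0.28,0]},{"claw":255,"dp":[0.0005,0,0],"angular":[0.03,-0.28,0]},{"claw":255,"dp":[0,0,0],"angular":[0,0,0]},{"claw":255,"dp":[0,0,0],"angular":[0,0,0]},{"claw":255,"dp":[0,0,0],"angular":[0,0,0]},{"claw":255,"dp":[0,0,0],"angular":[0,0,0]},{"claw":255,"dp":[0,0,0],"angular":[0,0,0]},{"claw":255,"dp":[0,0,0],"angular":[0,0,0]}]}}

```text
clock: 14.5
tcp_pos: [0.5339, -0.0706, 0.1853]
orientation: [0.031, -0.219, 0.975, 0.004]
wrist_force: [7.7, 4.6, 2.2]
finger_gap: 0.0064
```

```bash
python3 -c "
from h import *
st();ax()"
```

```text
t 14.5 tcp [ 0.5339 -0.0706  0.1853] yaw -154.6 zax [ 0.058  0.021 -0.998] Fout -8.82 Ftan -1.75 Fz 2.25 tq [ 1.125 -1.655  0.091] q6 -0.743 gap 0.0064
outward dir in tool axes [ 0.993  0.095 -0.062]
lean axis in tool [ 0.096 -0.995 -0.001]
```

Run:
```python
from h import *
f=lambda i:cv2.cvtColor(i,6).astype(np.float32)
L=lambda n:f(np.load('pics/'+n+'.npz')['im'])
b,d=snap('side','s6.png'); t,_=snap('top','t6.png')
s1,s5,s6=L('side1'),L('s5'),f(b)
def sh(A,B,u0,u1,v0,v1):
    W=np.eye(2,3,dtype=np.float32)
    try: cc,W=cv2.findTransformECC(A[v0:v1,u0:u1],B[v0:v1,u0:u1],W,cv2.MOTION_TRANSLATION,(3,100,1e-5),None,3)
    except Exception: return 'fail'
    return W[:,2].round(2),round(cc,3)
for n,r in dict(ears=(312,344,196,212),hub=(316,336,207,219),hublow=(316,336,212,220),shank=(318,332,226,236),prong=(300,314,208,228),leftlug=(228,262,222,244),handle=(258,282,188,232)).items(): print(n,'5-6',sh(s5,s6,*r),'1-6',sh(s1,s6,*r))
A=np.hstack([cv2.resize(np.load('pics/'+n+'.npz')['im'][186:246,296:350],(396,440),interpolation=cv2.INTER_CUBIC) for n in('s5','s6')])
cv2.imwrite('pics/c6.png',A[:,:,::-1])
```

```text
ears 5-6 (array([2.55, 0.02], dtype=float32), 0.908) 1-6 (array([ 1.4 , -2.21], dtype=float32), 0.635)
hub 5-6 (array([ 0.79, -0.19], dtype=float32), 0.957) 1-6 (array([0.73, 2.22], dtype=float32), 0.893)
hublow 5-6 (array([0.76, 0.14], dtype=float32), 0.905) 1-6 (array([1.36, 0.23], dtype=float32), 0.869)
shank 5-6 (array([0.46, 0.07], dtype=float32), 0.949) 1-6 (array([0.76, 0.15], dtype=float32), 0.981)
prong 5-6 (array([0.37, 2.43], dtype=float32), 0.874) 1-6 (array([-0.49, -1.03], dtype=float32), 0.838)
leftlug 5-6 (array([0.05, 0.02], dtype=float32), 0.998) 1-6 (array([-0.,  0.], dtype=float32), 0.995)
handle 5-6 (array([ 0.02, -0.01], dtype=float32), 0.996) 1-6 (array([ 0.01, -0.01], dtype=float32), 0.997)
```

View pics/c6.png

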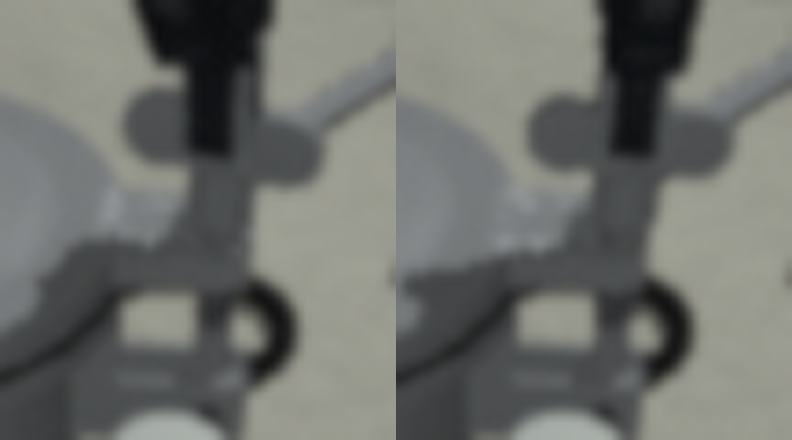

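Side by side (upright left, pulled right), the bolt now leans a few degrees with the lid unmoved. The underside seems to be riding onto the lip, which geometry gives for h of about 4.9. I'll go back upright, turn 24° more (h at most 5.8 mm), then pull again.

>>> {"fn": "play_rows", "kwargs": {"steps": [{"claw":255,"dp":[-0.0007,0,0],"angular":[-0.04,0.4,0]},{"claw":255,"dp":[-0.0007,0,0],"angular":[-0.04,0.4,0]},{"claw":255,"dp":[-0.0007,0,0],"angular":[-0.04,0.4,0]},{"claw":255,"dp":[-0.0007,0,0],"angular":[-0.04,0.4,0]},{"claw":255,"dp":[-0.0007,0,0],"angular":[-0.04,0.4,0]},{"claw":255,"dp":[-0.0007,0,0],"angular":[-0.04,0.4,0]},{"claw":255,"dp":[-0.0007,0,0],"angular":[-0.04,0.4,0]},{"claw":255,"dp":[0,0,0],"angular":[0,0,0]}]}}

```text
clock: 15.27
tcp_pos: [0.5372, -0.0693, 0.1853]
orientation: [0.004, -0.219, 0.976, 0.0]
wrist_force: [1.0, 2.7, 5.5]
finger_gap: 0.0057
```

>>> {"fn": "play_rows", "kwargs": {"steps": [{"claw":255,"dp":[0,0,0],"angular":[0,0,0]},{"claw":255,"dp":[0,0,-0.0001],"angular":[0,0,-6]},{"claw":255,"dp":[0,0,-0.0001],"angular":[0,0,-6]},{"claw":255,"dp":[0,0,-0.0001],"angular":[0,0,-6]},{"claw":255,"dp":[0,0,-0.0001],"angular":[0,0,-6]},{"claw":255,"dp":[0,0,0],"angular":[0,0,0]},{"claw":255,"dp":[0,0,0],"angular":[0,0,0]},{"claw":255,"dp":[0,0,0],"angular":[0,0,0]}]}}

```text
clock: 15.93
tcp_pos: [0.5371, -0.0692, 0.1857]
orientation: [0.005, -0.416, 0.909, -0.0]
wrist_force: [1.2, 3.0, 3.1]
finger_gap: 0.006
```

```bash
python3 -c "
from h import *
st();ax()"
```

```text
t 15.93 tcp [ 0.5371 -0.0692  0.1857] yaw -130.8 zax [ 0.009  0.003 -1.   ] Fout -2.11 Ftan -2.43 Fz 3.09 tq [ 0.837 -0.615  0.148] q6 -1.138 gap 0.006
outward dir in tool axes [ 0.871  0.49  -0.009]
lean axis in tool [ 0.49  -0.871 -0.   ]
```

>>> {"fn": "play_rows", "kwargs": {"steps": [{"claw":255,"dp":[0.0005,0.0003,0],"angular":[0.17,-0.3,0]},{"claw":255,"dp":[0.0005,0.0003,0],"angular":[0.17,-0.3,0]},{"claw":255,"dp":[0.0005,0.0003,0],"angular":[0.17,-0.3,0]},{"claw":255,"dp":[0.0005,0.0003,0],"angular":[0.17,-0.3,0]},{"claw":255,"dp":[0.0005,0.0003,0],"angular":[0.17,-0.3,0]},{"claw":255,"dp":[0.0005,0.0003,0],"angular":[0.17,-0.3,0]},{"claw":255,"dp":[0,0,0],"angular":[0,0,0]},{"claw":255,"dp":[0,0,0],"angular":[0,0,0]}]}}

```text
clock: 16.6
tcp_pos: [0.5346, -0.0701, 0.1857]
orientation: [0.024, -0.417, 0.909, -0.002]
wrist_force: [4.5, 5.0, 1.9]
finger_gap: 0.0059
```

```bash
python3 -c "
from h import *
st();ax()"
```

```text
t 16.6 tcp [ 0.5346 -0.0701  0.1857] yaw -130.7 zax [ 0.045  0.016 -0.999] Fout -5.9 Ftan -3.2 Fz 1.91 tq [ 1.042 -1.082  0.163] q6 -1.155 gap 0.0059
outward dir in tool axes [ 0.87   0.49  -0.048]
lean axis in tool [ 0.491 -0.871  0.   ]
```

>>> {"fn": "play_rows", "kwargs": {"steps": [{"claw":255,"dp":[0.0005,0.0003,0],"angular":[0.17,-0.3,0]},{"claw":255,"dp":[0.0005,0.0003,0],"angular":[0.17,-0.3,0]},{"claw":255,"dp":[0.0005,0.0003,0],"angular":[0.17,-0.3,0]},{"claw":255,"dp":[0,0,0],"angular":[0,0,0]},{"claw":255,"dp":[0,0,0],"angular":[0,0,0]},{"claw":255,"dp":[0,0,0],"angular":[0,0,0]},{"claw":255,"dp":[0,0,0],"angular":[0,0,0]},{"claw":255,"dp":[0,0,0],"angular":[0,0,0]}]}}

```text
clock: 17.27
tcp_pos: [0.5321, -0.0711, 0.1859]
orientation: [0.032, -0.417, 0.908, -0.003]
wrist_force: [0.1, 3.0, 6.0]
finger_gap: 0.0062
```

```bash
python3 -c "
from h import *
st();ax()"
```

```text
t 17.27 tcp [ 0.5321 -0.0711  0.1859] yaw -130.7 zax [ 0.06   0.021 -0.998] Fout -1.15 Ftan -2.81 Fz 5.98 tq [ 0.83  -0.414  0.086] q6 -1.163 gap 0.0062
outward dir in tool axes [ 0.869  0.49  -0.063]
lean axis in tool [ 0.491 -0.871  0.001]
```

>>> {"fn": "play_rows", "kwargs": {"steps": [{"claw":255,"dp":[0.0005,0.0003,0],"angular":[0.17,-0.3,0]},{"claw":255,"dp":[0.0005,0.0003,0],"angular":[0.17,-0.3,0]},{"claw":255,"dp":[0.0005,0.0003,0],"angular":[0.17,-0.3,0]},{"claw":255,"dp":[0,0,0],"angular":[0,0,0]},{"claw":255,"dp":[0,0,0],"angular":[0,0,0]},{"claw":255,"dp":[0,0,0],"angular":[0,0,0]},{"claw":255,"dp":[0,0,0],"angular":[0,0,0]},{"claw":255,"dp":[0,0,0],"angular":[0,0,0]}]}}

```text
clock: 17.93
tcp_pos: [0.5311, -0.0715, 0.1858]
orientation: [0.041, -0.417, 0.908, -0.004]
wrist_force: [2.8, 4.4, 4.6]
finger_gap: 0.0062
```

```bash
python3 -c "
from h import *
st();ax()"
```

```text
t 17.93 tcp [ 0.5311 -0.0715  0.1858] yaw -130.6 zax [ 0.078  0.028 -0.997] Fout -4.1 Ftan -3.22 Fz 4.55 tq [ 0.959 -0.856  0.164] q6 -1.17 gap 0.0062
outward dir in tool axes [ 0.868  0.489 -0.083]
lean axis in tool [ 0.491 -0.871  0.001]
```

>>> {"fn": "play_rows", "kwargs": {"steps": [{"claw":255,"dp":[0.0005,0.0003,0],"angular":[0.17,-0.3,0]},{"claw":255,"dp":[0.0005,0.0003,0],"angular":[0.17,-0.3,0]},{"claw":255,"dp":[0.0005,0.0003,0],"angular":[0.17,-0.3,0]},{"claw":255,"dp":[0,0,0],"angular":[0,0,0]},{"claw":255,"dp":[0,0,0],"angular":[0,0,0]},{"claw":255,"dp":[0,0,0],"angular":[0,0,0]},{"claw":255,"dp":[0,0,0],"angular":[0,0,0]},{"claw":255,"dp":[0,0,0],"angular":[0,0,0]}]}}

```text
clock: 18.6
tcp_pos: [0.5293, -0.072, 0.1856]
orientation: [0.05, -0.417, 0.908, -0.004]
wrist_force: [2.6, 4.4, 5.0]
finger_gap: 0.0061
```

```bash
python3 -c "
from h import *
st();ax()"
```

```text
t 18.6 tcp [ 0.5293 -0.072   0.1856] yaw -130.6 zax [ 0.095  0.034 -0.995] Fout -3.92 Ftan -3.24 Fz 5.01 tq [ 0.976 -0.732  0.17 ] q6 -1.178 gap 0.0061
outward dir in tool axes [ 0.866  0.489 -0.101]
lean axis in tool [ 0.491 -0.871  0.001]
```

The pull now saturates at about 4 N while the bolt keeps moving, so the nut is past the lips. I'll swing it outward on its arc.

>>> {"fn": "play_rows", "kwargs": {"steps": [{"claw":255,"dp":[0.0046,0.0026,0.0001],"angular":[1.47,-2.61,0]},{"claw":255,"dp":[0.0046,0.0026,0.0001],"angular":[1.47,-2.61,0]},{"claw":255,"dp":[0.0046,0.0026,0.0001],"angular":[1.47,-2.61,0]},{"claw":255,"dp":[0.0046,0.0026,0.0001],"angular":[1.47,-2.61,0]},{"claw":255,"dp":[0.0046,0.0026,0.0001],"angular":[1.47,-2.61,0]},{"claw":255,"dp":[0.0046,0.0026,0.0001],"angular":[1.47,-2.61,0]},{"claw":255,"dp":[0,0,0],"angular":[0,0,0]},{"claw":255,"dp":[0,0,0],"angular":[0,0,0]}]}}

```text
clock: 19.27
tcp_pos: [0.4989, -0.0828, 0.1764]
orientation: [0.204, -0.408, 0.89, -0.017]
wrist_force: [5.3, 2.2, -4.5]
finger_gap: 0.0061
```

```bash
python3 -c "
from h import *
st();ax();print(env.get_state()['joint_pos'].round(3))"
```

```text
t 19.27 tcp [ 0.4989 -0.0828  0.1764] yaw -128.6 zax [ 0.376  0.136 -0.917] Fout -5.72 Ftan -0.29 Fz -4.48 tq [ 0.271 -0.731  0.134] q6 -1.318 gap 0.0061
outward dir in tool axes [ 0.799  0.449 -0.4  ]
lean axis in tool [ 0.489 -0.872 -0.   ]
[-0.503 -0.028 -0.593  0.726  0.305 -1.318]
```

>>> {"fn": "play_rows", "kwargs": {"steps": [{"claw":255,"dp":[0.0046,0.0026,0.0002],"angular":[1.47,-2.61,0]},{"claw":255,"dp":[0.0046,0.0026,0.0002],"angular":[1.47,-2.61,0]},{"claw":255,"dp":[0.0046,0.0026,0.0002],"angular":[1.47,-2.61,0]},{"claw":255,"dp":[0.0046,0.0026,0.0002],"angular":[1.47,-2.61,0]},{"claw":255,"dp":[0.0046,0.0026,0.0002],"angular":[1.47,-2.61,0]},{"claw":255,"dp":[0.0046,0.0026,0.0002],"angular":[1.47,-2.61,0]},{"claw":255,"dp":[0,0,0],"angular":[0,0,0]},{"claw":255,"dp":[0,0,0],"angular":[0,0,0]}]}}

```text
clock: 19.93
tcp_pos: [0.4746, -0.0916, 0.159]
orientation: [0.353, -0.389, 0.85, -0.028]
wrist_force: [6.1, 2.3, -4.6]
finger_gap: 0.0058
```

```bash
python3 -c "
from h import *
st();ax();print(env.get_state()['joint_pos'].round(3))"
```

```text
t 19.93 tcp [ 0.4746 -0.0916  0.159 ] yaw -123.3 zax [ 0.623  0.226 -0.749] Fout -6.54 Ftan -0.12 Fz -4.63 tq [ 0.081 -0.353  0.139] q6 -1.468 gap 0.0058
outward dir in tool axes [ 0.653  0.367 -0.662]
lean axis in tool [ 0.489 -0.872 -0.001]
[-0.738 -0.131 -0.884  0.427  0.627 -1.468]
```

Lean is about 42° and radius 100 mm, as expected. The joints limit further tilt, so I'll release, retreat along the bolt, and push the rest down with closed fingers.

>>> {"fn": "play_rows", "kwargs": {"steps": [{"claw":200,"dp":[0,0,0],"angular":[0,0,0]},{"claw":160,"dp":[0,0,0],"angular":[0,0,0]},{"claw":130,"dp":[0,0,0],"angular":[0,0,0]},{"claw":130,"dp":[0,0,0],"angular":[0,0,0]},{"claw":130,"dp":[0,0,-0.005],"angular":[0,0,0]},{"claw":130,"dp":[0,0,-0.01],"angular":[0,0,0]},{"claw":130,"dp":[0,0,-0.015],"angular":[0,0,0]},{"claw":130,"dp":[0,0,-0.015],"angular":[0,0,0]}]}}

```text
clock: 20.6
tcp_pos: [0.4465, -0.1014, 0.1941]
orientation: [0.354, -0.39, 0.849, -0.029]
wrist_force: [-0.3, 0.5, -0.2]
finger_gap: 0.0422
```

>>> {"fn": "play_rows", "kwargs": {"steps": [{"claw":130,"dp":[0,0,-0.015],"angular":[0,0,0]},{"claw":180,"dp":[0,0,-0.015],"angular":[0,0,0]},{"claw":255,"dp":[0,0,-0.01],"angular":[-2.9,5.2,0]},{"claw":255,"dp":[0,0,-0.01],"angular":[-2.9,5.2,0]},{"claw":255,"dp":[0,0,0],"angular":[-2.9,5.2,0]},{"claw":255,"dp":[0,0,0],"angular":[-2.9,5.2,0]},{"claw":255,"dp":[0,0,0],"angular":[-2.9,5.2,0]},{"claw":255,"dp":[0,0,0],"angular":[-2.9,5.2,0]}]}}

```text
clock: 21.27
tcp_pos: [0.4169, -0.1131, 0.2335]
orientation: [0.05, -0.417, 0.908, -0.007]
wrist_force: [0.6, 0.3, 1.0]
finger_gap: -0.0001
```

Run:
```python
from h import *
st();ax()
im,d=snap('side','s7.png'); t,_=snap('top','t7.png')
A=np.hstack([cv2.resize(im[130:270,250:390],(400,400),interpolation=cv2.INTER_CUBIC),cv2.resize(t[150:290,270:410],(400,400),interpolation=cv2.INTER_CUBIC)])
cv2.imwrite('pics/c7.png',A[:,:,::-1])
```

```text
t 21.27 tcp [ 0.4169 -0.1131  0.2335] yaw -130.6 zax [ 0.096  0.028 -0.995] Fout -0.7 Ftan -0.11 Fz 0.96 tq [-0.067  0.107  0.008] q6 -1.358 gap -0.0001
outward dir in tool axes [ 0.866  0.488 -0.1  ]
lean axis in tool [ 0.491 -0.87   0.006]
```

View pics/c7.png

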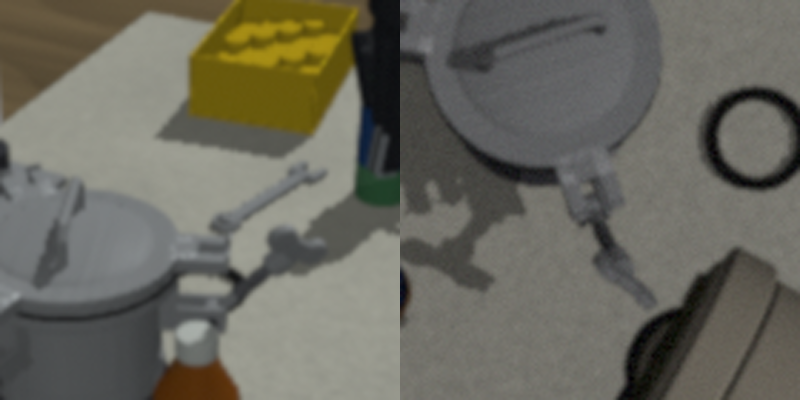

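The side crop shows the bolt out of the lug and leaning about 50°, nut still on, ears at (285,240)–(315,250). The top crop shows the lug slot empty. I'll measure the nut's points before pushing.

Run:
```python
from h import *
piv=np.array([.538,-.069]); L=np.array([.34,-.94])
for n in('s7','t7'):
    z=np.load('pics/'+n+'.npz'); c='side' if n=='s7' else 'top'
    P=cloud(c,z['d'],200,420,130,290).reshape(-1,3); P=P[np.isfinite(P).all(1)]
    o=(P[:,:2]-piv)@U[:2]; t=(P[:,:2]-piv)@L
    k=(o>.02)&(o<.115)&(abs(t)<.04)&(P[:,2]>.06)&(P[:,2]<.2); q=np.c_[o,t,P[:,2]][k]*1000
    for a in range(20,115,10):
        w=q[(q[:,0]>=a)&(q[:,0]<a+10)]
        if len(w): print(c,a,len(w),'t',w[:,1].min().round(),w[:,1].max().round(),'z',w[:,2].min().round(),w[:,2].max().round())
```

```text
side 20 34 t -9.0 4.0 z 102.0 125.0
side 30 28 t -10.0 1.0 z 112.0 134.0
side 40 62 t -23.0 4.0 z 123.0 178.0
side 50 76 t -20.0 -4.0 z 133.0 180.0
side 60 52 t -15.0 1.0 z 136.0 180.0
side 70 36 t -5.0 8.0 z 134.0 161.0
side 80 35 t 1.0 14.0 z 132.0 156.0
side 90 4 t 7.0 8.0 z 143.0 152.0
top 20 23 t -5.0 7.0 z 113.0 126.0
top 30 24 t -6.0 7.0 z 121.0 147.0
top 40 47 t -18.0 11.0 z 141.0 182.0
top 50 57 t -18.0 11.0 z 146.0 185.0
top 60 45 t -14.0 10.0 z 145.0 183.0
top 70 35 t -1.0 18.0 z 136.0 162.0
top 80 29 t 4.0 20.0 z 140.0 159.0
top 90 4 t 8.0 15.0 z 150.0 155.0
```

>>> {"fn": "play_rows", "kwargs": {"steps": [{"claw":255,"dp":[0,0,0],"angular":[-2.8,5.0,0]},{"claw":255,"dp":[-0.0226,-0.0104,0],"angular":[0,0,0]},{"claw":255,"dp":[-0.0226,-0.0104,0],"angular":[0,0,0]},{"claw":255,"dp":[-0.0226,-0.0104,0],"angular":[0,0,0]},{"claw":255,"dp":[-0.0226,-0.0104,0],"angular":[0,0,0]},{"claw":255,"dp":[0,0,0],"angular":[0,0,0]},{"claw":255,"dp":[0,0,0],"angular":[0,0,0]},{"claw":255,"dp":[0,0,0],"angular":[0,0,0]}]}}

```text
clock: 22.03
tcp_pos: [0.5061, -0.0716, 0.232]
orientation: [0.001, -0.417, 0.909, -0.001]
wrist_force: [0.5, 0.0, -0.4]
finger_gap: 0.0001
```

```bash
cat >> h.py <<'E'
def ot():
    s=env.get_state(); r=s['tcp_pos'][:2]-[.538,-.069]; print('tip o,t,z mm',(np.array([r@U[:2],r@[.34,-.94],s['tcp_pos'][2]-.008])*1000).round(1))
E
python3 -c "
from h import *
st();ax();ot()"
```

```text
t 22.03 tcp [ 0.5061 -0.0716  0.232 ] yaw -130.7 zax [ 0.004 -0.001 -1.   ] Fout -0.51 Ftan 0.16 Fz -0.42 tq [-0.008 -0.016  0.027] q6 -1.158 gap 0.0001
outward dir in tool axes [ 0.871  0.49  -0.003]
lean axis in tool [ 0.49  -0.871  0.002]
tip o,t,z mm [ 30.9  -8.4 224. ]
```

>>> {"fn": "play_rows", "kwargs": {"steps": [{"claw":255,"dp":[0,0,0.018],"angular":[0,0,0]},{"claw":255,"dp":[0,0,0.018],"angular":[0,0,0]},{"claw":255,"dp":[0,0,0.012],"angular":[0,0,0]},{"claw":255,"dp":[0,0,0.004],"angular":[0,0,0]},{"claw":255,"dp":[0,0,0],"angular":[0,0,0]},{"claw":255,"dp":[0.0044,0.0025,0.002],"angular":[0,0,0]},{"claw":255,"dp":[0.0044,0.0025,0.002],"angular":[0,0,0]},{"claw":255,"dp":[0,0,0],"angular":[0,0,0]}]}}

```text
clock: 22.7
tcp_pos: [0.4973, -0.0753, 0.1767]
orientation: [0.002, -0.417, 0.909, -0.002]
wrist_force: [0.1, 0.2, -0.4]
finger_gap: -0.0001
```

```bash
python3 -c "
from h import *
st();ot()"
```

```text
t 22.7 tcp [ 0.4973 -0.0753  0.1767] yaw -130.7 zax [ 0.005 -0.002 -1.   ] Fout -0.15 Ftan -0.12 Fz -0.4 tq [ 0.006 -0.004  0.063] q6 -1.169 gap -0.0001
outward dir in tool axes [ 0.871  0.49  -0.004]
tip o,t,z mm [ 40.4  -7.9 168.7]
```

>>> {"fn": "play_rows", "kwargs": {"steps": [{"claw":255,"dp":[0.0044,0.0025,0.002],"angular":[0,0,0]},{"claw":255,"dp":[0.0044,0.0025,0.002],"angular":[0,0,0]},{"claw":255,"dp":[0.0044,0.0025,0.002],"angular":[0,0,0]},{"claw":255,"dp":[0.0044,0.0025,0.002],"angular":[0,0,0]},{"claw":255,"dp":[0,0,0],"angular":[0,0,0]},{"claw":255,"dp":[0,0,0],"angular":[0,0,0]},{"claw":255,"dp":[0,0,0],"angular":[0,0,0]},{"claw":255,"dp":[0,0,0],"angular":[0,0,0]}]}}

```text
clock: 23.37
tcp_pos: [0.479, -0.0816, 0.168]
orientation: [0.002, -0.417, 0.909, -0.002]
wrist_force: [0.4, -0.5, -0.7]
finger_gap: 0.0004
```

```bash
python3 -c "
from h import *
st();ot()"
```

```text
t 23.37 tcp [ 0.479  -0.0816  0.168 ] yaw -130.7 zax [ 0.004 -0.002 -1.   ] Fout -0.21 Ftan 0.57 Fz -0.67 tq [0.042 0.052 0.081] q6 -1.194 gap 0.0004
outward dir in tool axes [ 0.871  0.491 -0.004]
tip o,t,z mm [ 59.8  -8.2 160. ]
```

Run:
```python
from h import *
im,d=snap('side','s8.png')
cv2.imwrite('pics/c8.png',cv2.resize(im[130:270,250:430],(720,560),interpolation=cv2.INTER_CUBIC)[:,:,::-1])
```

```text
(no output)
```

View pics/c8.png

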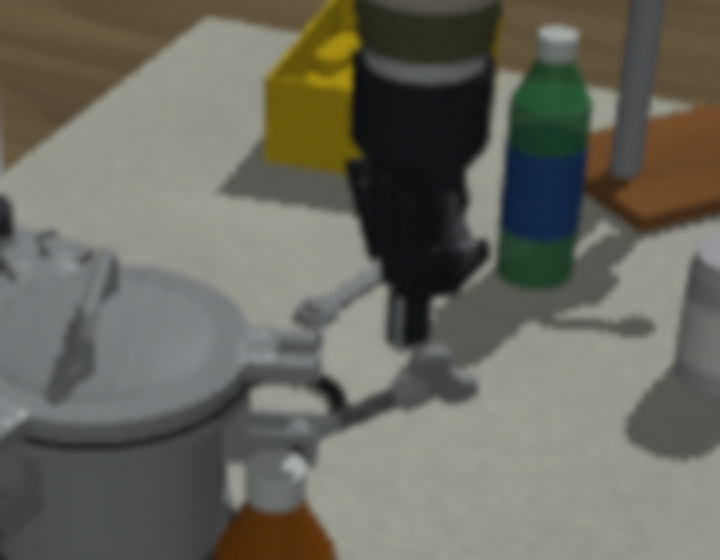

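The picture shows the fingertips at about (408,340) on the upper ear at (430,360), and the bolt folded to about 60–65°. I'll continue outward and down.

>>> {"fn": "play_rows", "kwargs": {"steps": [{"claw":255,"dp":[0.0054,0.0031,0.005],"angular":[0,0,0]},{"claw":255,"dp":[0.0054,0.0031,0.005],"angular":[0,0,0]},{"claw":255,"dp":[0.0054,0.0031,0.005],"angular":[0,0,0]},{"claw":255,"dp":[0.0054,0.0031,0.005],"angular":[0,0,0]},{"claw":255,"dp":[0.0033,0.0018,0.0055],"angular":[0,0,0]},{"claw":255,"dp":[0.0033,0.0018,0.0055],"angular":[0,0,0]},{"claw":255,"dp":[0.0033,0.0018,0.0055],"angular":[0,0,0]},{"claw":255,"dp":[0,0,0],"angular":[0,0,0]}]}}

```text
clock: 24.08
tcp_pos: [0.4435, -0.0939, 0.1301]
orientation: [0.001, -0.417, 0.909, -0.001]
wrist_force: [-0.8, -0.1, 0.4]
finger_gap: -0.0002
```

```bash
python3 -c "
from h import *
st();ot()"
```

```text
t 24.08 tcp [ 0.4435 -0.0939  0.1301] yaw -130.7 zax [ 0.002 -0.001 -1.   ] Fout 0.76 Ftan -0.22 Fz 0.39 tq [ 0.006  0.024 -0.06 ] q6 -1.246 gap -0.0002
outward dir in tool axes [ 0.871  0.49  -0.002]
tip o,t,z mm [ 97.3  -8.7 122.1]
```

>>> {"fn": "play_rows", "kwargs": {"steps": [{"claw":255,"dp":[0.0026,0.0015,0.005],"angular":[0,0,0]},{"claw":255,"dp":[0.0017,0.001,0.005],"angular":[0,0,0]},{"claw":255,"dp":[0.0017,0.001,0.005],"angular":[0,0,0]},{"claw":255,"dp":[0.0009,0.0005,0.004],"angular":[0,0,0]},{"claw":255,"dp":[0,0,0],"angular":[0,0,0]},{"claw":255,"dp":[0,0,0],"angular":[0,0,0]},{"claw":255,"dp":[0,0,0],"angular":[0,0,0]},{"claw":255,"dp":[0,0,0],"angular":[0,0,0]}]}}

```text
clock: 24.75
tcp_pos: [0.4379, -0.0968, 0.1126]
orientation: [0.002, -0.417, 0.909, -0.002]
wrist_force: [-0.1, 0.2, -0.3]
finger_gap: -0.0001
```

Run:
```python
from h import *
st();ot()
im,d=snap('side','s9.png')
cv2.imwrite('pics/c9.png',cv2.resize(im[130:270,250:430],(720,560),interpolation=cv2.INTER_CUBIC)[:,:,::-1])
```

```text
t 24.75 tcp [ 0.4379 -0.0968  0.1126] yaw -130.7 zax [ 0.005 -0.002 -1.   ] Fout -0.03 Ftan -0.24 Fz -0.27 tq [ 0.095 -0.038  0.032] q6 -1.257 gap -0.0001
outward dir in tool axes [ 0.871  0.491 -0.004]
tip o,t,z mm [103.5  -7.9 104.6]
```

View pics/c9.png

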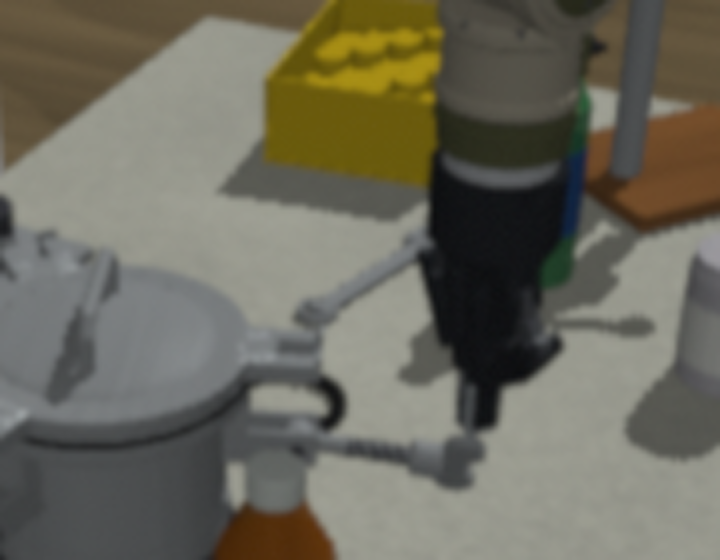

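The picture shows the bolt at about level, shank (350,445)–(410,455) and nut at (450,460). I'll press about 9 mm further down so it is clearly below level, lift off, and measure.

>>> {"fn": "play_rows", "kwargs": {"steps": [{"claw":255,"dp":[0,0,0.003],"angular":[0,0,0]},{"claw":255,"dp":[0,0,0.003],"angular":[0,0,0]},{"claw":255,"dp":[0,0,0.003],"angular":[0,0,0]},{"claw":255,"dp":[0,0,0],"angular":[0,0,0]},{"claw":255,"dp":[0,0,0],"angular":[0,0,0]},{"claw":255,"dp":[0,0,0],"angular":[0,0,0]},{"claw":255,"dp":[0,0,0],"angular":[0,0,0]},{"claw":255,"dp":[0,0,0],"angular":[0,0,0]}]}}

```text
clock: 25.47
tcp_pos: [0.4378, -0.0968, 0.1035]
orientation: [0.002, -0.417, 0.909, -0.002]
wrist_force: [0.3, -0.6, -0.5]
finger_gap: -0.0005
```

```bash
python3 -c "
from h import *
st();ot()"
```

```text
t 25.47 tcp [ 0.4378 -0.0968  0.1035] yaw -130.7 zax [ 0.005 -0.002 -1.   ] Fout -0.09 Ftan 0.62 Fz -0.45 tq [ 0.043  0.035 -0.068] q6 -1.257 gap -0.0005
outward dir in tool axes [ 0.871  0.491 -0.004]
tip o,t,z mm [103.6  -8.   95.5]
```

>>> {"fn": "play_rows", "kwargs": {"steps": [{"claw":255,"dp":[0,0,-0.02],"angular":[0,0,0]},{"claw":255,"dp":[0,0,-0.03],"angular":[0,0,0]},{"claw":255,"dp":[0,0,-0.03],"angular":[0,0,0]},{"claw":255,"dp":[0,0,-0.03],"angular":[0,0,0]},{"claw":255,"dp":[0.02,-0.02,0],"angular":[0,0,0]},{"claw":255,"dp":[0.02,-0.02,0],"angular":[0,0,0]},{"claw":255,"dp":[0.02,-0.02,0],"angular":[0,0,0]},{"claw":255,"dp":[0,0,0],"angular":[0,0,0]}]}}

```text
clock: 26.13
tcp_pos: [0.4447, -0.1853, 0.214]
orientation: [0.002, -0.415, 0.91, -0.004]
wrist_force: [1.2, -0.5, 0.9]
finger_gap: 0.0
```

```bash
cat > chk.py <<'E'
from h import *
st()
im,d=snap('side','s10.png'); t,dt=snap('top','t10.png')
piv=np.array([.538,-.069]); L=np.array([.34,-.94])
for c,D in(('side',d),('top',dt)):
    P=cloud(c,D,200,440,130,300).reshape(-1,3); P=P[np.isfinite(P).all(1)]
    o=(P[:,:2]-piv)@U[:2]; tt=(P[:,:2]-piv)@L
    q=np.c_[o,tt,P[:,2]]*1000; q=q[(q[:,0]>10)&(q[:,0]<130)&(abs(q[:,1])<35)&(q[:,2]>40)&(q[:,2]<135)]
    for a in range(20,130,10):
        w=q[(q[:,0]>=a)&(q[:,0]<a+10)]
        if len(w): print(c,a,len(w),'t',w[:,1].min().round(),w[:,1].max().round(),'z med',np.median(w[:,2]).round(1),'min/max',w[:,2].min().round(),w[:,2].max().round())
g=lambda i:cv2.cvtColor(i,6).astype(np.float32)
def sh(A,B,u0,u1,v0,v1):
    W=np.eye(2,3,dtype=np.float32)
    try: cc,W=cv2.findTransformECC(A[v0:v1,u0:u1],B[v0:v1,u0:u1],W,cv2.MOTION_TRANSLATION,(3,100,1e-5),None,3)
    except Exception: return 'fail'
    return W[:,2].round(2),round(cc,3)
t1=g(np.load('pics/top1.npz')['im']); s1=g(np.load('pics/side1.npz')['im'])
for n,r in dict(lid=(280,362,125,200),bottle_a=(236,278,228,268),gasket=(372,418,176,220),spanner=(436,518,178,216),jug=(96,160,262,322),brush=(88,176,174,218)).items(): print('top',n,sh(t1,g(t),*r))
for n,r in dict(lidhandle=(258,282,188,232),leftlug=(228,262,222,244),bottle_a=(300,336,240,330)).items(): print('side',n,sh(s1,g(im),*r))
A=np.hstack([cv2.resize(im[150:270,250:390],(400,343),interpolation=cv2.INTER_CUBIC),cv2.resize(t[150:270,270:410],(400,343),interpolation=cv2.INTER_CUBIC)])
cv2.imwrite('pics/c10.png',A[:,:,::-1])
E
python3 chk.py
```

```text
t 26.13 tcp [ 0.4447 -0.1853  0.214 ] yaw -130.9 zax [ 0.007 -0.005 -1.   ] Fout -0.93 Ftan 0.82 Fz 0.94 tq [-0.038 -0.059 -0.016] q6 -1.418 gap 0.0
outward dir in tool axes [ 0.873  0.488 -0.005]
side 20 20 t -10.0 2.0 z med 81.6 min/max 76.0 86.0
side 30 21 t -9.0 3.0 z med 80.4 min/max 72.0 84.0
side 40 21 t -9.0 3.0 z med 78.8 min/max 70.0 82.0
side 50 23 t -9.0 4.0 z med 76.2 min/max 68.0 80.0
side 60 29 t -13.0 1.0 z med 74.1 min/max 61.0 81.0
side 70 39 t -13.0 5.0 z med 73.5 min/max 61.0 81.0
side 80 43 t -16.0 9.0 z med 71.4 min/max 43.0 86.0
side 90 54 t -21.0 8.0 z med 72.5 min/max 41.0 94.0
side 100 38 t -20.0 10.0 z med 78.3 min/max 43.0 93.0
side 110 5 t -17.0 -11.0 z med 80.8 min/max 77.0 84.0
top 20 24 t -5.0 7.0 z med 85.6 min/max 80.0 90.0
top 30 26 t -5.0 7.0 z med 81.9 min/max 77.0 87.0
top 40 24 t -5.0 7.0 z med 79.9 min/max 77.0 85.0
top 50 24 t -4.0 7.0 z med 78.5 min/max 72.0 84.0
top 60 32 t -9.0 11.0 z med 76.8 min/max 66.0 84.0
top 70 42 t -10.0 11.0 z med 78.7 min/max 68.0 82.0
top 80 51 t -15.0 18.0 z med 76.1 min/max 43.0 89.0
top 90 64 t -18.0 20.0 z med 72.9 min/max 40.0 97.0
top 100 42 t -18.0 16.0 z med 85.0 min/max 43.0 95.0
top 110 4 t -15.0 -7.0 z med 84.2 min/max 83.0 86.0
top lid (array([-0.02,  0.05], dtype=float32), 0.987)
top bottle_a (array([ 0.51, -0.36], dtype=float32), 0.857)
top gasket (array([-0.04, -0.06], dtype=float32), 0.987)
top spanner fail
top jug (array([-0.35, -1.81], dtype=float32), 0.619)
top brush (array([-0.32,  0.28], dtype=float32), 0.645)
side lidhandle (array([ 0.06, -0.03], dtype=float32), 0.994)
side leftlug (array([0.11, 0.06], dtype=float32), 0.991)
side bottle_a (array([0.06, 0.74], dtype=float32), 0.925)
```

View pics/c10.png

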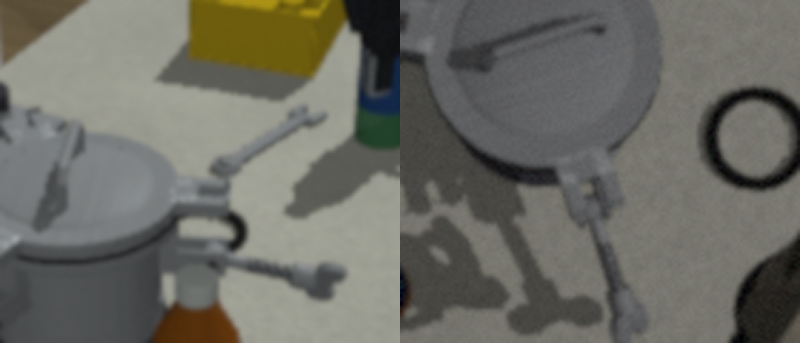

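The crops show the bolt folded slightly below level with its nut on, the lug empty, and the lid and gasket in place. The gripper is clear, so I'll settle briefly and hand in.

>>> {"fn": "play_rows", "kwargs": {"steps": [{"claw":255,"dp":[0,0,0],"angular":[0,0,0]},{"claw":255,"dp":[0,0,0],"angular":[0,0,0]},{"claw":255,"dp":[0,0,0],"angular":[0,0,0]},{"claw":255,"dp":[0,0,0],"angular":[0,0,0]},{"claw":255,"dp":[0,0,0],"angular":[0,0,0]},{"claw":255,"dp":[0,0,0],"angular":[0,0,0]},{"claw":255,"dp":[0,0,0],"angular":[0,0,0]},{"claw":255,"dp":[0,0,0],"angular":[0,0,0]}]}}

```text
clock: 26.9
tcp_pos: [0.4436, -0.181, 0.2136]
orientation: [0.002, -0.417, 0.909, -0.002]
wrist_force: [0.0, -0.9, 0.0]
finger_gap: -0.0002
```

```bash
python3 -c "
from h import *
st(); print(env.hand_in())"
```

```text
t 26.9 tcp [ 0.4436 -0.181   0.2136] yaw -130.7 zax [ 0.005 -0.002 -1.   ] Fout 0.32 Ftan 0.88 Fz 0.03 tq [ 0.014 -0.001 -0.041] q6 -1.416 gap -0.0002
outward dir in tool axes [ 0.871  0.491 -0.004]
the job is handed in; nothing more can be done
None
```

The last swing bolt is undone and folded down, and the job was handed in at 26.9 s.

**What I did**
- I backed the wing nut off about 130° (2.2 mm) in three stages, with a light outward pull after each.
- After the first two stages the pull met rising resistance, so I returned the bolt upright and turned the nut further. The outward force while feeling peaked at about 9 N.
- After the third stage it rose to 6 N and dropped, then the bolt slid on at a steady 4 N, past the lips.
- I swung it out to about 42° in the grip. Then I released it and pushed it the rest of the way down with closed fingers.

**Last checks**
- **Bolt:** it lies below level, about 10–13° by the depth readings, with the nut still on it and the lug slot empty.
- **Lid and gasket:** both are unmoved, to about 0.1 pixel in the images.
- **Robot:** the gripper is clear and the wrist force is about zero.
- **Unconfirmed:** the image comparison for the spanner failed, and those for the jug, brush and bottle_a matched poorly, probably because of the arm's moving shadow. bottle_b, the vinegar can and the other bolts were not compared. The arm was not near the jug or brush, and no contact force showed.

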